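Count loose nuts on the scale and tip them into their stock bin

TASK

Gather every loose hexagon nut from the bench into the scoop pan while it stands on the counting scale, and let go so that the scale can count the whole batch at once. Then take the pan by its post, tip the batch over its spout into the stock bin that already holds a nut (any that goes astray is put in after it), and set the empty pan back level in the middle of the scale. Leave the stray square plate and round collar where they lie, and the samples in their bins.

Things in the scene. Friction and masses are not known exactly. Their poses are not given: they have to be found in the camera images.
- nut1: loose nut no. 1 (4 to 6 of the six are there): a grey plastic hexagon nut for cable glands, 40 mm across its flats, 46 mm across its corners, 20 mm thick, 40 g, its bore a dark disc; origin at the centre of its underside, z its axis, x towards a corner (flats face 30, 90 and 150 degrees from x); it starts lying flat on the bench
- nut2: loose nut no. 2 (4 to 6 of the six are there): a grey plastic hexagon nut for cable glands, 40 mm across its flats, 46 mm across its corners, 20 mm thick, 40 g, its bore a dark disc; origin at the centre of its underside, z its axis, x towards a corner (flats face 30, 90 and 150 degrees from x); it starts lying flat on the bench
- nut3: loose nut no. 3 (4 to 6 of the six are there): a grey plastic hexagon nut for cable glands, 40 mm across its flats, 46 mm across its corners, 20 mm thick, 40 g, its bore a dark disc; origin at the centre of its underside, z its axis, x towards a corner (flats face 30, 90 and 150 degrees from x); it starts lying flat on the bench
- nut4: loose nut no. 4 (4 to 6 of the six are there): a grey plastic hexagon nut for cable glands, 40 mm across its flats, 46 mm across its corners, 20 mm thick, 40 g, its bore a dark disc; origin at the centre of its underside, z its axis, x towards a corner (flats face 30, 90 and 150 degrees from x); it starts lying flat on the bench
- nut5: loose nut no. 5 (4 to 6 of the six are there): a grey plastic hexagon nut for cable glands, 40 mm across its flats, 46 mm across its corners, 20 mm thick, 40 g, its bore a dark disc; origin at the centre of its underside, z its axis, x towards a corner (flats face 30, 90 and 150 degrees from x); it starts lying flat on the bench
- nut6: loose nut no. 6 (4 to 6 of the six are there): a grey plastic hexagon nut for cable glands, 40 mm across its flats, 46 mm across its corners, 20 mm thick, 40 g, its bore a dark disc; origin at the centre of its underside, z its axis, x towards a corner (flats face 30, 90 and 150 degrees from x); it starts lying flat on the bench
- bin_a: blue plastic stock bin, open on top, fixed to the bench, 160 mm (x) by 145 mm (y) by 70 mm high outside, walls and floor 4 mm; origin at the centre of its underside, -x its front with a paper label; the three bins look alike; one sort of part lies in it at the start
- bin_b: blue plastic stock bin, open on top, fixed to the bench, 160 mm (x) by 145 mm (y) by 70 mm high outside, walls and floor 4 mm; origin at the centre of its underside, -x its front with a paper label; the three bins look alike; one sort of part lies in it at the start
- bin_c: blue plastic stock bin, open on top, fixed to the bench, 160 mm (x) by 145 mm (y) by 70 mm high outside, walls and floor 4 mm; origin at the centre of its underside, -x its front with a paper label; the three bins look alike; one sort of part lies in it at the start
- sample_nut: the nut that lies in one of the bins at the start and marks it as the nuts' bin: a grey plastic hexagon nut for cable glands, 40 mm across its flats, 46 mm across its corners, 20 mm thick, 40 g, its bore a dark disc; origin at the centre of its underside, z its axis, x towards a corner (flats face 30, 90 and 150 degrees from x)
- sample_plate: square grey plastic plate with a dark centre, 56 by 56 by 12 mm, lying in another bin; origin at the centre of its underside
- sample_collar: round grey plastic collar, 56 mm across, 26 mm high, lying in the third bin; origin at the centre of its underside
- plate_loose: stray square grey plastic plate, 56 by 56 by 12 mm, on the bench among the nuts, to be left; origin at the centre of its underside
- collar_loose: stray round grey plastic collar, 56 mm across, 26 mm high, on the bench among the nuts, to be left; origin at the centre of its underside
- scale: grey bench counting scale, fixed, 200 by 190 mm, its steel weighing plate (190 mm along x by 170 mm along y) at 46 mm height; a low display panel 28 mm high on its -x side; origin at the centre of its underside
- scale_top (a point): centre of the scale's weighing plate, on its upper face, axes as the scale's
- pan: loose aluminium scoop pan: 4 mm floor from x = -85 to 70 mm; side walls 25 mm high, inside at y = +-67 mm for x over -20 mm, then narrowing to an open spout (no lip) 100 mm wide at x = -85; back wall 28 mm high at x = 68; behind it an upright black grip post 22 (x) by 26 (y) mm, axis at x = 81, top 100 mm above the underside; origin on the underside; z up
- pan_grip (a point): point on the axis of the pan's grip post, 15 mm below its top (pan frame x = 81, y = 0, z = 85 mm), axes as the pan's; good place for the TCP
- pan_spout (a point): middle of the spout's edge, on the pan's floor (pan frame x = -85, y = 0, z = 4 mm), axes as the pan's

How it is judged:
By the outcome, as a careful person would: the job done as asked, in the order asked, and still so for the second after the job is handed in, with the robot touching nothing.
Of nut1, nut2, nut3, nut4, nut5, nut6 only 4 to 6 are there at a start; the rules pass over those that are not, and their reading is None.
At some moment in a run one of nut1, nut2, nut3, nut4, nut5, nut6 may be knocked a few centimetres aside while the robot is not near it.
It also fails if it takes over 210 s, if anything falls off the work surface, if the arm or the gripper's body presses on something with over 40 N, if the wrist force passes 120 N, or if a joint passes its speed limit or range.

ROBOT

A 6-joint arm with a two-finger parallel gripper is mounted at the origin on the work surface. World frame = base frame: x ahead of the robot, y to its left, z up, the work surface at z = 0. Lengths are in m, angles in rad, forces in N, time in s.
With the tool pointing down it reaches from about 0.275 to 0.725 m from the base axis. Payload 5.6 kg.
Tool frame: the origin (TCP) lies between the finger pads, 19 mm behind the fingertips; this is the grasp point; z points along the fingers, y is the line along which they close (so a half turn about z gives the same grasp; the last joint's range is limited). The gripper opens to 85 mm and grips with 20 to 120 N. Pads are 22 mm wide; open, the fingers measure 114 mm over their backs; the gripper's body (76 mm by 85 mm) begins 54 mm behind the grasp point. The pads swing forward as they close: fully open they stand 13 mm farther back than shut.
Start: joints at [1.56, 0.255, 0.108, 0, -1.424, -0.285], TCP at [0.16, 0.526, 0.25] pointing down, gripper open.
Joint ranges: [-2.95, 2.95], [-1.21, 1.97], [-1.09, 1.5], [-2.87, 1.71], [-2.94, -0.07], [-3.05, 3.05]. Speed limits (rad/s): [2.57, 2.57, 3.14, 3.14, 3.14, 3.14].

INTERFACE

Orientations are given as a unit quaternion [w, x, y, z].
In Python, from workcell import manip gives the robot as it stands.
- The arm moves only by the shell command python3 -m handwheel 'ROWS'. ROWS is JSON, one flat list of numbers, 7 for each row, row after row: the turn, a rotation vector about the tool's x, y, z in degrees, then the shift along the tool's x, y, z in mm, then the finger opening in mm, from 0 to 85.4. A call has 1 to 12 rows; each row shifts and turns the commanded pose from where the row before left it, along the tool's axes as they then stand; what a row does not reach is not made up. A row lasts 1/10 s, in which the tool goes at most 50 mm and 8.59 degrees, less where a joint would pass 70% of its speed; a pose out of reach is approached as far as the arm can. A call with a gripper value outside its range is refused whole. The fingers move at their own pace and stop on an object; the grip force is fixed at half the most. Time passes only in rows, so rows that do not move let the fingers close. It gives the time, the measured TCP pose, the force, the opening and the grip force at its end, in the units of the state.
- manip.observe(): the state, without advancing time (a new reading comes with each control period).
- manip.snapshot(name): name is "scene" or "top"; returns the picture (420x560x3 uint8, red, green, blue); there is no depth.
- manip.camera_info(name): a dict with "fx", "fy", "cx", "cy" (pixels), "rvec" (rotation vector, rad) and "tvec" (3), from world to camera coordinates, as OpenCV has them. Camera axes: x right, y down, z forward; pixel columns grow to the right and rows downward; lengths in m; the calibration is good to about 2 mm. A picture is of the moment at which its call begins. camera_info takes no time and is no camera call.
- manip.job_done(): hands the job in; it is judged then, once.
Trained networks look in the newest picture that a camera, given by its name, has taken for a name from the list of things; names that differ only in an ending like _2 or _b are one class to them, and where a whole thing is asked for, a point or a joint stands for the part that bears it (a point fixed in the world has none). Each returns a list of dicts, best first, with "score" (0 to 1); they miss things now and then, are a little off and sometimes report something else, mostly with a low value. They report only what shows in the picture. A call takes as long as a camera call.
- manip.masks_of(camera, name): "mask" (420x560 bool, what is visible of it) and "box" ([centre column, centre row, width, height] in pixels, round what is visible of it).
The state is a dict: "time_s": time; "q": joint angles; "joint_velocities": joint speeds; "joint_torque": joint torques, N m; "eef_pos": TCP position; "orientation": TCP orientation; "force": force on the tool from outside, world axes, zero at the start; "moment": the same for the moment, N m; "grip_width": opening from 0.0 (shut) to 1.0 (fully open); "gripper_force": force on a finger pad.
Only numpy, scipy, OpenCV 4.12 (cv2) and the standard library are available. Lean on these libraries where they do the work, as an engineer would, in place of code of your own. Each camera call takes 0.05 s, during which the arm holds its last target. There are 200 camera calls.

## Working session

There is one attempt and no reset: what is moved stays moved. The work goes in short steps, Python scripts to look and compute and a shell command to move; the robot and the scene stay as the last step left them, time stands still between calls to the robot, and variables do not carry over. Pictures are saved under pics/ and viewed, at most 14 in all, crops included, and the job is handed in when it is done.

```bash
mkdir -p pics; ls; python3 - <<'E'
from workcell import manip
import cv2
s=manip.observe(); print({k:s[k] for k in('time_s','eef_pos','orientation','force','grip_width')})
for n in('scene','top'):
    im=manip.snapshot(n); cv2.imwrite(f'pics/{n}0.png',im[:,:,::-1]); print(n,manip.camera_info(n))
E
```

```text
pics
{'time_s': 0.0, 'eef_pos': array([0.16013434, 0.52568824, 0.24909733]), 'orientation': array([ 9.38650897e-04,  9.89078328e-01, -1.47387814e-01, -1.07973365e-04]), 'force': array([ 1.25501694, -0.03607564, -0.44219105]), 'grip_width': 0.9976817776548113}
scene {'fx': 415.3689825175723, 'fy': 415.3689825175723, 'cx': 284.2718650319612, 'cy': 211.31304249329676, 'rvec': array([ 0.59017005,  2.59928482, -1.22939695]), 'tvec': array([ 0.4839645 , -0.08216119,  1.43139987])}
top {'fx': 416.03179599700076, 'fy': 416.03179599700076, 'cx': 277.21506424442794, 'cy': 205.88187194492306, 'rvec': array([ 2.21628436, -2.1771022 ,  0.06057525]), 'tvec': array([0.02610574, 0.51959555, 1.3569852 ])}
```

View pics/top0.png

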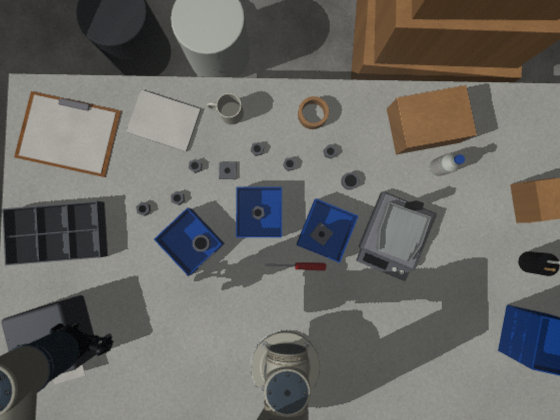

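View pics/scene0.png

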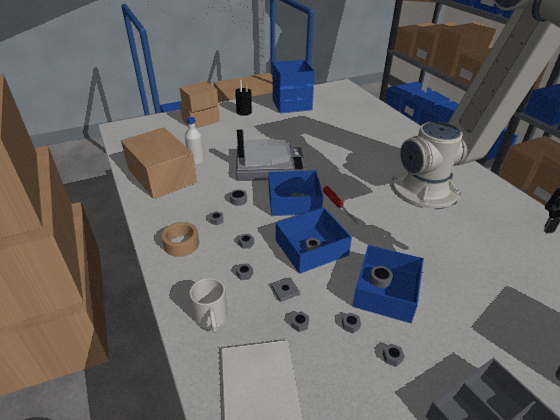

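The top view shows six nuts at about (257,148), (290,163), (330,151), (195,166), (177,198) and (143,208). The stray plate is at (228,170) and the stray collar at (349,180). The middle bin (258,212) holds the nut. The pan is on the scale near (400,235), its post at (414,205) and its spout towards the robot.

```bash
cat > h.py <<'E'
import numpy as np, cv2
from workcell import manip
from scipy.spatial.transform import Rotation as R
from scipy.optimize import minimize
CI={n:manip.camera_info(n) for n in('scene','top')}
def K(n):
    c=CI[n]; return np.array([[c['fx'],0,c['cx']],[0,c['fy'],c['cy']],[0,0,1.]])
def proj(n,P): return cv2.projectPoints(np.asarray(P,float).reshape(-1,3),CI[n]['rvec'],CI[n]['tvec'],K(n),None)[0][:,0]
def unproj(n,uv,z):
    Rm=cv2.Rodrigues(CI[n]['rvec'])[0]; C=-Rm.T@CI[n]['tvec']
    d=Rm.T@np.linalg.inv(K(n))@np.array([uv[0],uv[1],1.]); return C+d*(z-C[2])/d[2]
def prism(kind):
    if kind=='hex': a=np.radians(np.arange(6)*60); xy=.0231*np.c_[np.cos(a),np.sin(a)]; h=.02
    if kind=='bin': xy=np.array([[.08,.0725],[-.08,.0725],[-.08,-.0725],[.08,-.0725]]); h=.07
    return np.r_[np.c_[xy,0*xy[:,0]],np.c_[xy,0*xy[:,0]+h]]
def sil(n,pts,S=8):
    uv=proj(n,pts); hull=cv2.convexHull(uv.astype(np.float32))[:,0]
    return hull
def softmask(hull,off,size,S=8):
    m=np.zeros((size[1]*S,size[0]*S),np.uint8)
    cv2.fillPoly(m,[np.round((hull-off+.5)*S*16).astype(np.int32)],255,shift=4)
    return cv2.resize(m,size,interpolation=cv2.INTER_AREA)/255.
def place(pts,x,y,z,yaw):
    c,s=np.cos(yaw),np.sin(yaw); return np.c_[c*pts[:,0]-s*pts[:,1]+x,s*pts[:,0]+c*pts[:,1]+y,pts[:,2]+z]
def fit(kind,masks,x0,z,yaws,per):
    """masks {cam:mask}; fits x,y,yaw by silhouette difference"""
    pts=prism(kind); win={}
    for n,m in masks.items():
        ys,xs=np.where(m); o=np.array([xs.min()-6,ys.min()-6]); sz=(int(xs.max()-xs.min()+13),int(ys.max()-ys.min()+13))
        M=cv2.copyMakeBorder(m.astype(np.float32),10,10,10,10,cv2.BORDER_CONSTANT)
        win[n]=(o,sz,M[o[1]+10:o[1]+10+sz[1],o[0]+10:o[0]+10+sz[0]])
    def cost(p):
        t=0
        for n,(o,sz,M) in win.items(): t+=((softmask(sil(n,place(pts,p[0]/1e3,p[1]/1e3,z,p[2]/10)),o,sz)-M)**2).sum()/M.sum()
        return t
    best=None
    for w in yaws:
        p0=np.array([x0[0]*1e3,x0[1]*1e3,w*10])
        r=minimize(cost,p0,method='Nelder-Mead',options=dict(initial_simplex=[p0,p0+[4,0,0],p0+[0,4,0],p0+[0,0,2]],xatol=.1,fatol=1e-4,maxiter=120))
        if best is None or r.fun<best.fun: best=r
    return best.x[0]/1e3,best.x[1]/1e3,np.degrees(best.x[2]/10)%per,best.fun
def nuts(verbose=True,z=0.):
    """snap both cams, return list of fits (x,y,yaw deg mod 60,cost)"""
    D={}
    for n in('top','scene'):
        manip.snapshot(n); D[n]=[d for d in manip.masks_of(n,'nut1') if d['score']>.3]
    out=[]
    for d in D['top']:
        p=unproj('top',d['box'][:2],z+.015)
        ms={'top':d['mask']}; u=proj('scene',[[p[0],p[1],z+.01]])[0]
        c=[e for e in D['scene'] if np.hypot(*(np.array(e['box'][:2])-u))<9]
        if c: ms['scene']=c[0]['mask']
        f=fit('hex',ms,p,z,np.radians([0,20,40]),60); out.append(f)
        if verbose: print(np.round(d['score'],2),[round(v) for v in d['box']],'2cam' if c else '1cam',np.round(f,3))
    return out
def plan(x,y,z,yaw=None):
    """deltas in the tool axes from the measured pose (tool down); yaw = world angle of tool closing axis (mod 180)"""
    s=manip.observe(); q=s['orientation']; Rm=R.from_quat(q[[1,2,3,0]]).as_matrix()
    d=Rm.T@(np.array([x,y,z])-s['eef_pos'])*1e3
    print('t',round(s['time_s'],1),'pos',np.round(s['eef_pos']*1e3),'shift mm',np.round(d,1),'q6',round(s['q'][5],2),'tilt',np.round(Rm[:,2],3),end=' ')
    if yaw is not None:
        cur=np.degrees(np.arctan2(Rm[1,1],Rm[0,1])); t=(yaw-cur+90)%180-90
        print('turn about tool z:',round(-t,1),'or',round(-t+(180 if t>0 else -180),1),'; q6 after',[round(s['q'][5]+a,2) for a in np.radians([-t,t])],end='')
        Rn=Rm@R.from_rotvec([0,0,-np.radians(t)]).as_matrix(); print(' shift after turn',np.round(Rn.T@(np.array([x,y,z])-s['eef_pos'])*1e3,1),end='')
    print()
E
python3 - <<'E'
from h import *
nuts()
for nm in('sample_nut','plate_loose','collar_loose','pan','bin_a','scale','pan_grip'):
    for n in('top','scene'):
        for d in manip.masks_of(n,nm)[:4]: print(nm,n,round(d['score'],2),[round(v,1) for v in d['box']], np.round(unproj(n,d['box'][:2],.03),3))
E
```

```text
0.72 [194, 165, 14, 12] 2cam [0.649 0.311 1.075 0.113]
0.66 [330, 153, 14, 15] 2cam [ 0.704 -0.136 18.227  0.116]
0.58 [291, 164, 12, 12] 2cam [ 6.6100e-01 -3.0000e-03  3.9918e+01  1.0600e-01]
0.49 [255, 150, 16, 14] 1cam [ 0.71   0.106 41.131  0.046]
0.47 [144, 210, 14, 12] 2cam [ 0.505  0.477 10.525  0.09 ]
sample_nut scene 0.44 [312.5, 244.6, 13.3, 12.4] [0.505 0.111 0.03 ]
sample_nut scene 0.27 [312.2, 239.5, 74.7, 59.3] [0.496 0.092 0.03 ]
plate_loose top 0.66 [226.9, 171.5, 23.5, 17.2] [0.628 0.202 0.03 ]
plate_loose scene 0.59 [285.0, 290.1, 24.8, 24.9] [0.647 0.225 0.03 ]
plate_loose scene 0.51 [245.6, 272.3, 17.9, 10.6] [0.713 0.128 0.03 ]
collar_loose top 0.73 [348.5, 180.6, 19.8, 15.2] [ 0.605 -0.196  0.03 ]
collar_loose top 0.42 [396.5, 235.5, 78.0, 89.6] [ 0.429 -0.353  0.03 ]
collar_loose top 0.19 [144.5, 209.9, 12.4, 13.3] [0.497 0.466 0.03 ]
collar_loose scene 0.55 [237.8, 196.8, 20.7, 15.5] [ 0.615 -0.183  0.03 ]
collar_loose scene 0.28 [269.2, 162.7, 70.0, 39.2] [ 0.441 -0.324  0.03 ]
pan top 0.67 [402.6, 231.7, 52.2, 57.8] [ 0.442 -0.373  0.03 ]
pan scene 0.93 [264.8, 146.7, 57.6, 35.3] [ 0.41  -0.433  0.03 ]
bin_a top 0.95 [327.9, 229.3, 59.4, 63.4] [ 0.445 -0.13   0.03 ]
bin_a top 0.87 [189.1, 242.5, 67.6, 70.0] [0.394 0.318 0.03 ]
bin_a top 0.7 [259.6, 211.1, 47.5, 54.0] [0.5   0.092 0.03 ]
bin_a top 0.41 [350.8, 181.3, 21.0, 21.5] [ 0.603 -0.203  0.03 ]
bin_a scene 0.66 [311.7, 241.5, 79.2, 63.0] [0.501 0.099 0.03 ]
bin_a scene 0.59 [295.5, 192.9, 54.8, 49.1] [ 0.438 -0.124  0.03 ]
bin_a scene 0.57 [389.7, 281.8, 72.2, 73.3] [0.393 0.314 0.03 ]
scale top 0.62 [394.9, 236.6, 78.9, 87.0] [ 0.425 -0.348  0.03 ]
scale top 0.49 [203.8, 240.9, 22.7, 18.4] [0.4   0.271 0.03 ]
scale scene 0.7 [269.4, 162.6, 71.8, 39.9] [ 0.44  -0.324  0.03 ]
pan_grip top 0.83 [404.2, 229.7, 55.9, 63.9] [ 0.448 -0.378  0.03 ]
pan_grip scene 0.57 [262.1, 147.8, 51.9, 39.1] [ 0.422 -0.43   0.03 ]
```

```bash
python3 - <<'E'
import cv2
a=cv2.imread('pics/top0.png')[138:222,130:290]; b=cv2.imread('pics/scene0.png')[180:370,200:420]
cv2.imwrite('pics/c1.png',cv2.resize(a,None,fx=5,fy=5,interpolation=2)); cv2.imwrite('pics/c2.png',cv2.resize(b,None,fx=3.1,fy=3.1,interpolation=2))
E
```

```text
(no output)
```

View pics/c1.png

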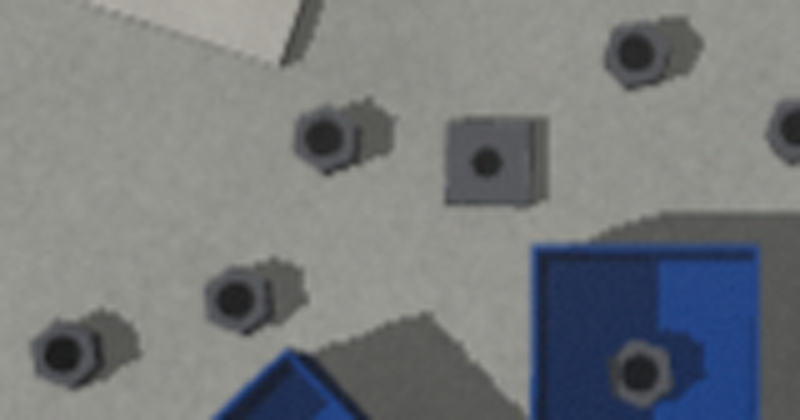

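View pics/c2.png

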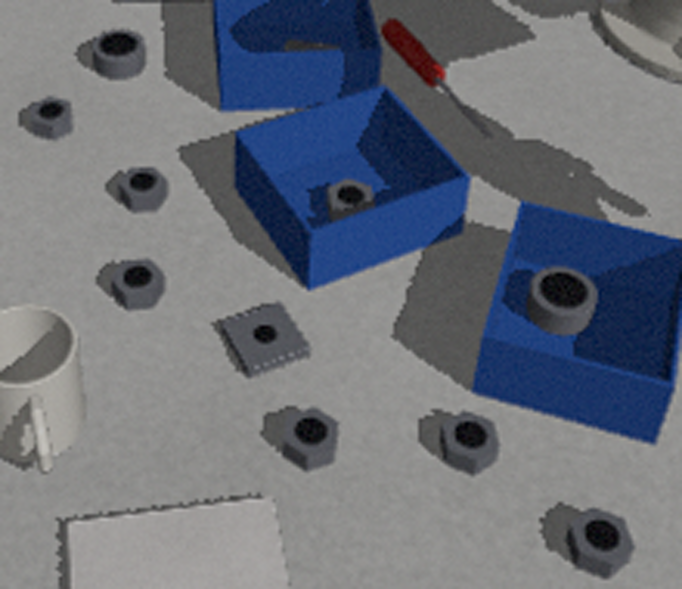

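The nuts are bluish and their shadows neutral, so colour separates them; I'll fit hexagons on a colour mask seeded by the networks and the picture.

```bash
cat >> h.py <<'E'
def cmask(n,im,uv,r=11):
    b=cv2.GaussianBlur(im,(3,3),.6).astype(int); g=b.mean(2)
    m=((b[:,:,2]-b[:,:,0]>3)&(g<125))|(g<50)
    w=np.zeros_like(m); u,v=[int(round(a)) for a in uv]; w[v-r:v+r+1,u-r:u+r+1]=1
    k,l,st,c=cv2.connectedComponentsWithStats((m&w).astype(np.uint8),connectivity=4)
    if k<2: return None
    i=1+np.argmax(st[1:,4]); mm=(l==i).astype(np.uint8)
    return cv2.morphologyEx(mm,cv2.MORPH_CLOSE,np.ones((5,5),np.uint8))>0
def cfit(seeds,z=0.,show=None):
    """seeds: world xy list; colour-mask hexagon fit"""
    ims={n:manip.snapshot(n) for n in('top','scene')}; out=[]
    for x,y in seeds:
        ms={}
        for n in ims:
            m=cmask(n,ims[n],proj(n,[[x,y,z+.012]])[0])
            if m is not None and m.sum()>40: ms[n]=m
        if not ms: print('none at',x,y); out.append(None); continue
        f=fit('hex',ms,(x,y),z,np.radians([0,20,40]),60); out.append(f)
        print('px',{n:int(m.sum()) for n,m in ms.items()},'x y mm',np.round(np.array(f[:2])*1e3,1),'yaw',round(f[2],1),'cost',round(f[3],3))
    if show:
        v=np.vstack([cv2.resize(draw(n,ims[n],out,z)[cr[1]:cr[3],cr[0]:cr[2]],(800,300)) for n,cr in (('top',(130,130,370,220)),('scene',(180,180,440,380)))])
        cv2.imwrite(show,v[:,:,::-1])
    return out
def draw(n,im,fs,z):
    im=im.copy()
    for f in fs:
        if f: cv2.polylines(im,[np.round(sil(n,place(prism('hex'),f[0],f[1],z,np.radians(f[2])))*16).astype(np.int32)],True,(255,0,0),1,shift=4)
    return im
E
python3 - <<'E'
from h import *
seeds=[unproj('top',uv,.015)[:2] for uv in((194.5,165.5),(331,152),(290,163),(257,148.5),(143,208.5),(177,198))]
o=cfit(seeds,show='pics/f1.png')
# dark post and pan: print seeds
print([np.round(unproj('top',uv,.146),3) for uv in((414,205),)])
im=cv2.imread('pics/top0.png')[180:285,350:445]; cv2.imwrite('pics/c3.png',cv2.resize(im,None,fx=5.5,fy=5.5,interpolation=2))
E
```

```text
px {'top': 90, 'scene': 267} x y mm [648.9 309.3] yaw 55.5 cost 0.626
px {'top': 43, 'scene': 147} x y mm [ 705.  -135.9] yaw 17.2 cost 2.246
px {'top': 104, 'scene': 178} x y mm [660.7  -3.9] yaw 37.4 cost 0.334
px {'top': 107, 'scene': 219} x y mm [708.9 105.5] yaw 31.5 cost 0.31
px {'top': 111, 'scene': 342} x y mm [502.7 475.7] yaw 16.1 cost 0.387
px {'top': 106, 'scene': 281} x y mm [539.8 363.9] yaw 7.8 cost 0.404
[array([ 0.522, -0.372,  0.146])]
```

View pics/c3.png

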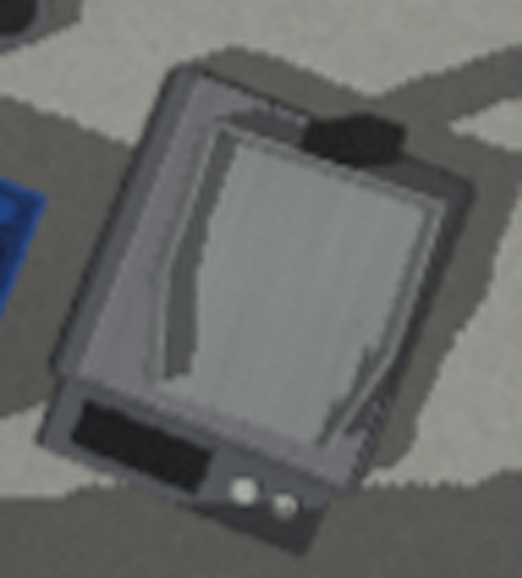

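Pan and post are clear here: back wall top corners at about crop (225,120) and (445,205), spout corners (160,380) and (325,443), post (355,138).

View pics/f1.png

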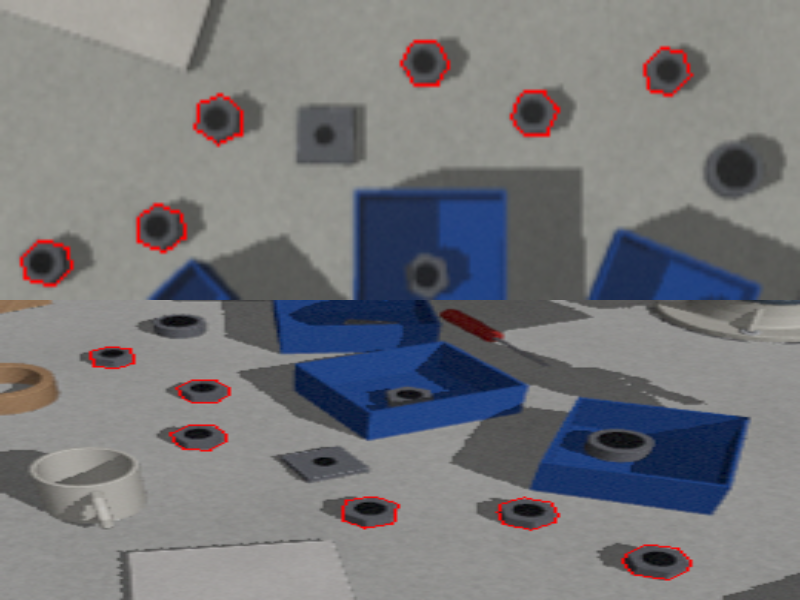

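```bash
python3 - <<'E'
import cv2,numpy as np
a=cv2.imread('pics/top0.png')[:,:,::-1].astype(int)
for nm,(v,u) in dict(bench=(120,230),shadow=(148,269),nut=(150,263),nut2=(151,262)).items(): print(nm,a[v-1:v+2,u-1:u+2].reshape(-1,3).mean(0).round())
print('row through nut1', a[148,246:275].tolist()); print('scene nut', cv2.imread('pics/scene0.png')[:,:,::-1][272,228:260].tolist())
E
```

```text
bench [84. 83. 78.]
shadow [107. 108. 104.]
nut [79. 80. 79.]
nut2 [79. 80. 80.]
row through nut1 [[145, 146, 139], [145, 146, 139], [146, 147, 141], [146, 147, 140], [135, 135, 131], [91, 93, 96], [84, 86, 88], [65, 66, 68], [42, 42, 42], [42, 43, 44], [41, 42, 42], [42, 41, 42], [42, 42, 42], [43, 43, 45], [56, 58, 57], [81, 82, 85], [86, 88, 90], [77, 80, 80], [82, 81, 78], [88, 88, 85], [87, 87, 83], [90, 90, 87], [92, 92, 89], [104, 104, 99], [131, 132, 127], [144, 144, 138], [144, 145, 139], [146, 145, 140], [147, 147, 141]]
scene nut [[148, 147, 146], [148, 146, 144], [147, 146, 146], [142, 141, 139], [99, 97, 98], [86, 86, 83], [84, 85, 82], [79, 77, 76], [39, 39, 45], [49, 54, 55], [85, 86, 93], [82, 86, 90], [80, 83, 88], [68, 67, 73], [42, 45, 46], [52, 50, 56], [49, 49, 54], [55, 57, 60], [70, 68, 73], [86, 88, 94], [86, 88, 94], [84, 85, 89], [85, 83, 90], [76, 75, 84], [86, 86, 91], [126, 126, 126], [148, 147, 147], [146, 144, 142], [144, 144, 142], [140, 141, 139], [142, 142, 139], [144, 144, 142]]
```

```bash
sed -i "s/m=((b\[:,:,2\]-b\[:,:,0\]>3)&(g<125))|(g<50)/d=cv2.GaussianBlur(im.astype(np.float32),(3,3),.7); m=((d[:,:,2]-d[:,:,0]>(0 if n=='top' else 2))\&(g<125))|(g<60)/" h.py
cat > pan.py <<'E'
from h import *
from scipy.optimize import least_squares
def cal(pairs,z,x0=(.44,-.37,-.35)):
    def f(p):
        r=[]
        for n,X,uv in pairs: r+=list(proj(n,place(np.array([X])/1e3,p[0],p[1],z,p[2]))[0]-uv)
        return r
    r=least_squares(f,x0); return r
E
python3 - <<'E'
from h import *
seeds=[(.649,.310),(.705,-.136),(.661,-.004),(.709,.105),(.503,.476),(.540,.364)]
cfit(seeds)
from pan import cal
c=lambda u,v:np.array([350+u/5.5-.5,180+v/5.5-.5])
# pan crop pixels
P=[('top',(69,69,28),c(225,120)),('top',(69,-69,28),c(447,205)),('top',(-85,52,25),c(155,380)),('top',(81,0,100),c(357,130))]
r=cal(P,.046); print('pan',np.round(r.x[:2]*1e3,1),np.degrees(r.x[2]).round(1),np.round(r.fun,1))
# bins by network masks
for n in('top',):
    for d in manip.masks_of(n,'bin_a')[:3]:
        p=unproj(n,d['box'][:2],.035); print('bin',np.round(fit('bin',{n:d['mask']},p,0,np.radians([0,30,60,90,120,150]),180),3))
    for nm in ('scale',):
        d=manip.masks_of(n,nm)[0]; print(cv2.minAreaRect(np.argwhere(d['mask'])[:,::-1].astype(np.float32)))
E
```

```text
px {'top': 136, 'scene': 293} x y mm [648.8 309.6] yaw 57.4 cost 0.094
px {'top': 138, 'scene': 161} x y mm [ 704.6 -136.7] yaw 14.1 cost 0.065
px {'top': 135, 'scene': 188} x y mm [660.7  -3.3] yaw 35.2 cost 0.076
px {'top': 134, 'scene': 231} x y mm [709.2 105.7] yaw 45.7 cost 0.096
px {'top': 147, 'scene': 362} x y mm [503.4 477.2] yaw 15.5 cost 0.096
px {'top': 142, 'scene': 303} x y mm [540.7 365.1] yaw 10.0 cost 0.089
pan [ 449.7 -357.4] -18.8 [-2.1 -0.2 -1.1 -0.8 -0.5  0.5  3.6  0.5]
bin [0.498 0.094 0.701 0.077]
bin [ 0.401  0.316 44.553  0.117]
bin [0.543 0.361 0.    3.992]Traceback (most recent call last):
  File "<stdin>", line 14, in <module>
IndexError: list index out of range
```

```bash
cat >> h.py <<'E'
def pick(x,y,yaw,z=.021):
    for k in (30,90,150): plan(x,y,z,yaw+k)
E
python3 - <<'E'
from h import *
pick(.503,.477,15.5)
E
```

```text
t 1.3 pos [160. 526. 250.] shift mm [342.1 -53.  229. ] q6 -0.28 tilt [ 0. -0. -1.] turn about tool z: 27.5 or -152.5 ; q6 after [np.float64(0.2), np.float64(-0.77)] shift after turn [ 278.8 -205.2  229. ]
t 1.3 pos [160. 526. 250.] shift mm [342.1 -53.  229. ] q6 -0.28 tilt [ 0. -0. -1.] turn about tool z: -32.5 or 147.5 ; q6 after [np.float64(-0.85), np.float64(0.28)] shift after turn [317.1 138.9 229. ]
t 1.3 pos [160. 526. 250.] shift mm [342.1 -53.  229. ] q6 -0.28 tilt [ 0. -0. -1.] turn about tool z: 87.5 or -92.5 ; q6 after [np.float64(1.24), np.float64(-1.81)] shift after turn [ -38.3 -344.   229. ]
```

```bash
python3 -m handwheel '[0,0,0,38,-5.9,15,85, 0,0,0,38,-5.9,15,85, 0,0,0,38,-5.9,15,85, 0,0,0,38,-5.9,15,85, 0,0,0,38,-5.9,15,85, 0,0,0,38,-5.9,15,85, 0,0,0,38,-5.9,15,85, 0,0,0,38,-5.9,15,85, 0,0,0,38,-5.9,15,85, 0,0,6.9,0,0,10,85, 0,0,6.9,0,0,10,85, 0,0,6.9,0,0,0,85]'; python3 -m handwheel '[0,0,6.8,0,0,0,85, 0,0,0,0,0,0,85]'
python3 - <<'E'
from h import *
pick(.503,.477,15.5)
E
```

```text
time_s: 2.5
eef_pos: [0.5027, 0.4762, 0.0925]
orientation: [0.002, 0.946, -0.326, -0.001]
force: [0.5, 0.6, -1.6]
grip_width: 0.993
gripper_force: 0.0
time_s: 2.7
eef_pos: [0.503, 0.4772, 0.0947]
orientation: [0.0, 0.926, -0.379, 0.0]
force: [1.0, 0.0, 0.9]
grip_width: 0.996
gripper_force: 0.0
t 2.7 pos [503. 477.  95.] shift mm [ 0.1  0.1 73.7] q6 -0.19 tilt [-0. -0. -1.] turn about tool z: -0.0 or 180.0 ; q6 after [np.float64(-0.19), np.float64(-0.19)] shift after turn [ 0.1  0.1 73.7]
t 2.7 pos [503. 477.  95.] shift mm [ 0.1  0.1 73.7] q6 -0.19 tilt [-0. -0. -1.] turn about tool z: -60.0 or 120.0 ; q6 after [np.float64(-1.24), np.float64(0.86)] shift after turn [-0.   0.1 73.7]
t 2.7 pos [503. 477.  95.] shift mm [ 0.1  0.1 73.7] q6 -0.19 tilt [-0. -0. -1.] turn about tool z: 60.0 or -120.0 ; q6 after [np.float64(0.86), np.float64(-1.24)] shift after turn [ 0.1 -0.  73.7]
```

```bash
python3 -m handwheel '[0,0,0,0,0,30,85, 0,0,0,0,0,30,85, 0,0,0,0,0,14,85, 0,0,0,0,0,0,25, 0,0,0,0,0,0,25, 0,0,0,0,0,0,25, 0,0,0,0,0,0,25, 0,0,0,0,0,0,25, 0,0,0,0,0,0,25, 0,0,0,0,0,0,25]'; python3 -m handwheel '[0,0,0,0,0,-40,25, 0,0,0,0,0,-45,25, 0,0,0,0,0,-45,25, 0,0,0,0,0,-40,25, 0,0,0,0,0,0,25]'
cat >> h.py <<'E'
PAN=np.array([.4497,-.3574,np.radians(-20)])
def pw(x,y,p=None):
    p=PAN if p is None else p; c,s=np.cos(p[2]),np.sin(p[2]); return p[0]+(c*x-s*y)/1e3,p[1]+(s*x+c*y)/1e3
def drop(x,y,z=.098):
    plan(*pw(x,y),z,np.degrees(PAN[2])+90)
E
python3 - <<'E'
from h import *
drop(30,0)
E
```

```text
time_s: 3.7
eef_pos: [0.504, 0.4784, 0.0235]
orientation: [-0.002, 0.926, -0.378, 0.001]
force: [-1.3, 0.3, 6.0]
grip_width: 0.456
gripper_force: 60.4
time_s: 4.2
eef_pos: [0.5053, 0.479, 0.1996]
orientation: [-0.006, 0.926, -0.378, 0.003]
force: [0.7, -0.4, -0.1]
grip_width: 0.446
gripper_force: 60.1
t 4.2 pos [505. 479. 200.] shift mm [573.1 625.2  92.9] q6 -0.19 tilt [ 0.01  0.01 -1.  ] turn about tool z: -24.4 or 155.6 ; q6 after [np.float64(-0.61), np.float64(0.24)] shift after turn [263.3 806.2  92.9]
```

```bash
python3 -m handwheel '[0,0,-8.1,0,0,0,25, 0,0,-8.1,0,0,0,25, 0,0,-8.2,0,0,0,25, 0,0,0,13.2,40.3,0,25, 0,0,0,13.2,40.3,0,25, 0,0,0,13.2,40.3,0,25, 0,0,0,13.2,40.3,0,25, 0,0,0,13.2,40.3,0,25, 0,0,0,13.2,40.3,0,25, 0,0,0,13.2,40.3,0,25, 0,0,0,13.2,40.3,0,25, 0,0,0,13.2,40.3,0,25]';python3 -m handwheel '[0,0,0,13.2,40.3,0,25, 0,0,0,13.2,40.3,0,25, 0,0,0,13.2,40.3,0,25, 0,0,0,13.2,40.3,0,25, 0,0,0,13.2,40.3,0,25, 0,0,0,13.2,40.3,0,25, 0,0,0,13.2,40.3,0,25, 0,0,0,13.2,40.3,0,25, 0,0,0,13.2,40.3,0,25, 0,0,0,13.2,40.3,0,25, 0,0,0,13.2,40.3,0,25, 0,0,0,0,0,0,25]'
python3 - <<'E'
from h import *
drop(30,0,.085)
cv2.imwrite('pics/s1.png',manip.snapshot('scene')[90:230,190:340,::-1].repeat(4,0).repeat(4,1))
E
```

```text
time_s: 5.4
eef_pos: [0.4897, 0.0941, 0.1913]
orientation: [-0.0, 0.985, -0.174, 0.0]
force: [0.9, -0.2, -0.4]
grip_width: 0.45
gripper_force: 60.1
time_s: 6.6
eef_pos: [0.4735, -0.3746, 0.1901]
orientation: [0.0, 0.984, -0.176, -0.0]
force: [-0.2, 0.6, -0.1]
grip_width: 0.454
gripper_force: 60.1
t 6.6 pos [ 473. -375.  190.] shift mm [  1.8  -8.1 105.1] q6 1.63 tilt [-0.001 -0.001 -1.   ] turn about tool z: -0.3 or 179.7 ; q6 after [np.float64(1.62), np.float64(1.63)] shift after turn [  1.9  -8.1 105.1]
```

View pics/s1.png

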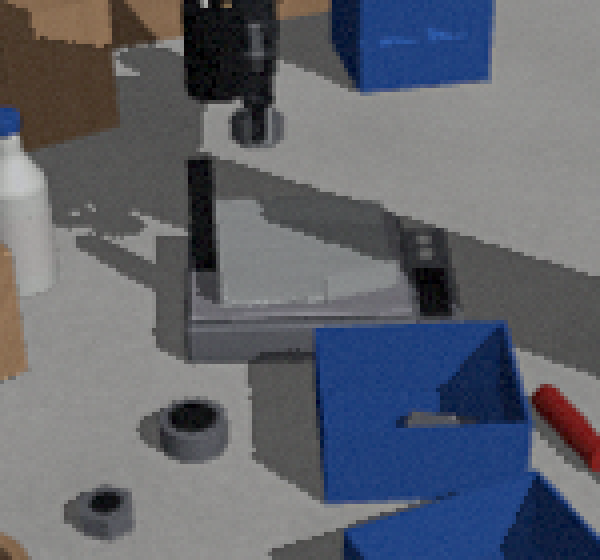

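```bash
python3 -m handwheel '[0,0,0,2,-8,20,25, 0,0,0,0,0,40,25, 0,0,0,0,0,35,25, 0,0,0,0,0,10,25, 0,0,0,0,0,0,60, 0,0,0,0,0,0,60, 0,0,0,0,0,0,60, 0,0,0,0,0,-35,60, 0,0,0,0,0,-45,70, 0,0,0,0,0,-40,85, 0,0,0,0,0,0,85]'
python3 - <<'E'
from h import *
pick(.5407,.3651,10,.023)
E
```

```text
time_s: 7.75
eef_pos: [0.4821, -0.3659, 0.2151]
orientation: [0.003, 0.985, -0.174, 0.007]
force: [0.1, -0.4, -0.5]
grip_width: 0.996
gripper_force: 0.0
t 7.8 pos [ 482. -366.  215.] shift mm [-198.1 -707.6  186.5] q6 1.61 tilt [ 0.013 -0.009 -1.   ] turn about tool z: 30.0 or -150.0 ; q6 after [np.float64(2.13), np.float64(1.09)] shift after turn [-525.2 -514.   186.5]
t 7.8 pos [ 482. -366.  215.] shift mm [-198.1 -707.6  186.5] q6 1.61 tilt [ 0.013 -0.009 -1.   ] turn about tool z: -30.0 or 150.0 ; q6 after [np.float64(1.09), np.float64(2.13)] shift after turn [ 182.5 -711.8  186.5]
t 7.8 pos [ 482. -366.  215.] shift mm [-198.1 -707.6  186.5] q6 1.61 tilt [ 0.013 -0.009 -1.   ] turn about tool z: 90.0 or -90.0 ; q6 after [np.float64(3.18), np.float64(0.04)] shift after turn [-707.7  197.8  186.5]
```

```bash
python3 -m handwheel '[0,0,0,-11.6,-41.6,0,85, 0,0,0,-11.6,-41.6,0,85, 0,0,0,-11.6,-41.6,0,85, 0,0,0,-11.6,-41.6,0,85, 0,0,0,-11.6,-41.6,0,85, 0,0,0,-11.6,-41.6,0,85, 0,0,0,-11.6,-41.6,0,85, 0,0,0,-11.6,-41.6,0,85, 0,0,0,-11.6,-41.6,0,85, 0,0,0,-11.6,-41.6,0,85, 0,0,0,-11.6,-41.6,0,85, 0,0,0,-11.6,-41.6,0,85]';python3 -m handwheel '[0,0,0,-11.6,-41.6,0,85, 0,0,0,-11.6,-41.6,0,85, 0,0,0,-11.6,-41.6,0,85, 0,0,0,-11.6,-41.6,0,85, 0,0,0,-11.6,-41.6,10,85, 0,0,7.5,0,0,20,85, 0,0,7.5,0,0,20,85, 0,0,7.5,0,0,20,85, 0,0,7.5,0,0,20,85, 0,0,0,0,0,0,85]'
python3 - <<'E'
from h import *
s=manip.snapshot('top')
# other nuts re-checked; this one may be hidden in the top view
for f in cfit([(.649,.310),(.705,-.136),(.661,-.004),(.709,.105)]): pass
pick(.5407,.3651,10,.023)
for n in('top','scene'):
    im=cv2.GaussianBlur(manip.snapshot(n),(3,3),.6).mean(2)
    u=proj(n,[[*pw(81,0),.1]])[0].astype(int); m=(im<48).astype(np.uint8); w=np.zeros_like(m); w[u[1]-20:u[1]+18,u[0]-14:u[0]+14]=1
    k,l,st,c=cv2.connectedComponentsWithStats(m*w); i=1+np.argmax(st[1:,4]); print(n,'post blob',st[i],c[i],'model',proj(n,[[*pw(81,0),.146],[*pw(81,0),.05]]).round(1).tolist())
    np.save(f'post_{n}.npy',l==i)
E
```

```text
time_s: 8.95
eef_pos: [0.5199, 0.1551, 0.2077]
orientation: [-0.001, 0.985, -0.174, 0.001]
force: [1.4, -0.4, 0.1]
grip_width: 0.993
gripper_force: 0.0
time_s: 9.95
eef_pos: [0.5353, 0.3676, 0.1141]
orientation: [0.002, 0.906, -0.424, -0.001]
force: [-1.2, 1.1, -0.5]
grip_width: 0.995
gripper_force: 0.0
px {'top': 134, 'scene': 294} x y mm [648.4 309.6] yaw 55.6 cost 0.109
px {'top': 128, 'scene': 150} x y mm [ 705.1 -136.4] yaw 14.3 cost 0.133
px {'top': 131, 'scene': 187} x y mm [660.6  -2.2] yaw 40.0 cost 0.102
px {'top': 135, 'scene': 235} x y mm [709.  105.9] yaw 44.7 cost 0.084
t 10.1 pos [537. 369. 118.] shift mm [ 5.   0.1 95. ] q6 -0.14 tilt [ 0.003  0.002 -1.   ] turn about tool z: 0.1 or -179.9 ; q6 after [np.float64(-0.14), np.float64(-0.14)] shift after turn [ 5.   0.1 95. ]
t 10.1 pos [537. 369. 118.] shift mm [ 5.   0.1 95. ] q6 -0.14 tilt [ 0.003  0.002 -1.   ] turn about tool z: -59.9 or 120.1 ; q6 after [np.float64(-1.19), np.float64(0.9)] shift after turn [ 2.4  4.4 95. ]
t 10.1 pos [537. 369. 118.] shift mm [ 5.   0.1 95. ] q6 -0.14 tilt [ 0.003  0.002 -1.   ] turn about tool z: 60.1 or -119.9 ; q6 after [np.float64(0.91), np.float64(-1.19)] shift after turn [ 2.6 -4.3 95. ]
top post blob [405 201  18   9 127] [414.01574803 205.21259843] model [[418.5, 203.8], [408.3, 205.5]]
scene post blob [237 130   7  28 152] [239.875      144.13815789] model [[239.0, 130.8], [240.4, 154.9]]
```

```bash
python3 -m handwheel '[0,0,0,5,0,25,85, 0,0,0,0,0,35,85, 0,0,0,0,0,25,85, 0,0,0,0,0,10,85, 0,0,0,0,0,0,85, 0,0,0,0,0,0,25, 0,0,0,0,0,0,25, 0,0,0,0,0,0,25, 0,0,0,0,0,0,25, 0,0,0,0,0,0,25, 0,0,0,0,0,0,25]'; python3 -m handwheel '[0,0,0,0,0,-40,25, 0,0,0,0,0,-45,25, 0,0,0,0,0,-45,25, 0,0,0,0,0,-50,25, 0,0,-7.5,0,0,0,25, 0,0,-7.5,0,0,0,25, 0,0,-7.5,0,0,0,25, 0,0,-7.5,0,0,0,25, 0,0,0,0,0,0,25]'
python3 - <<'E'
from h import *
from scipy.optimize import minimize
bx=np.array([[x,y,z] for x in(70,92) for y in(-13,13) for z in(2,100)])/1e3
def cost(p):
    t=0
    for n in('top','scene'):
        m=np.load(f'post_{n}.npy').astype(float); o=np.array([390,185]) if n=='top' else np.array([220,115]); sz=(45,40) if n=='top' else (45,38)
        b=bx.copy()
        if n=='scene': b[:,2]=np.where(b[:,2]<.05,.028,b[:,2])
        t+=((softmask(sil(n,place(b,p[0]/1e3,p[1]/1e3,.046,np.radians(-20))),o,sz)-m[o[1]:o[1]+sz[1],o[0]:o[0]+sz[0]])**2).sum()
    return t
p0=PAN[:2]*1e3; r=minimize(cost,p0,method='Nelder-Mead',options=dict(initial_simplex=[p0,p0+[6,0],p0+[0,6]]))
print('pan by post',r.x.round(1),r.fun,cost(p0)); print('post at',np.round(pw(81,0,[*r.x/1e3,PAN[2]]),4))
drop(30,42,.1)
E
```

```text
time_s: 11.3
eef_pos: [0.5418, 0.3666, 0.0254]
orientation: [-0.003, 0.907, -0.422, 0.002]
force: [-3.0, 1.3, 17.3]
grip_width: 0.45
gripper_force: 59.5
time_s: 12.2
eef_pos: [0.5395, 0.3643, 0.2006]
orientation: [0.0, 0.985, -0.173, -0.0]
force: [-0.4, 0.0, -1.1]
grip_width: 0.448
gripper_force: 66.8
pan by post [ 448.6 -357. ] 72.84023068050749 74.83795463283353
post at [ 0.5247 -0.3847]
t 12.2 pos [539. 364. 201.] shift mm [191.9 667.  101. ] q6 0.39 tilt [-0.001 -0.001 -1.   ] turn about tool z: 0.1 or -179.9 ; q6 after [np.float64(0.39), np.float64(0.39)] shift after turn [192.6 666.8 101. ]
```

```bash
python3 -m handwheel '[0,0,0,12,41.7,0,25, 0,0,0,12,41.7,0,25, 0,0,0,12,41.7,0,25, 0,0,0,12,41.7,0,25, 0,0,0,12,41.7,0,25, 0,0,0,12,41.7,0,25, 0,0,0,12,41.7,0,25, 0,0,0,12,41.7,0,25, 0,0,0,12,41.7,0,25, 0,0,0,12,41.7,0,25, 0,0,0,12,41.7,0,25, 0,0,0,12,41.7,0,25]';python3 -m handwheel '[0,0,0,12,41.7,0,25, 0,0,0,12,41.7,0,25, 0,0,0,12,41.7,0,25, 0,0,0,12,41.7,0,25, 0,0,0,0,0,40,25, 0,0,0,0,0,40,25, 0,0,0,0,0,0,25]'
python3 - <<'E'
from h import *
drop(30,42,.1)
E
```

```text
time_s: 13.4
eef_pos: [0.5029, -0.1566, 0.2011]
orientation: [-0.0, 0.984, -0.176, 0.0]
force: [-0.1, 0.4, 1.4]
grip_width: 0.447
gripper_force: 66.8
time_s: 14.1
eef_pos: [0.4874, -0.3265, 0.115]
orientation: [-0.002, 0.984, -0.176, -0.006]
force: [-2.2, 0.2, -1.6]
grip_width: 0.448
gripper_force: 66.8
t 14.1 pos [ 487. -327.  115.] shift mm [ 5.3 -0.1 14.9] q6 1.54 tilt [-0.011  0.006 -1.   ] turn about tool z: -0.3 or 179.7 ; q6 after [np.float64(1.54), np.float64(1.55)] shift after turn [ 5.3 -0.1 14.9]
```

```bash
python3 -m handwheel '[0,0,0,5,0,15,25, 0,0,0,0,0,0,25, 0,0,0,0,0,0,60, 0,0,0,0,0,0,60, 0,0,0,0,0,0,60, 0,0,0,0,0,-35,60, 0,0,0,0,0,-45,70, 0,0,0,0,0,-30,85, 0,0,0,0,0,0,85]'
python3 - <<'E'
from h import *
pick(.6485,.3096,56,.027)
E
```

```text
time_s: 15.0
eef_pos: [0.4981, -0.3312, 0.2225]
orientation: [0.002, 0.985, -0.174, 0.005]
force: [0.2, -1.1, 0.6]
grip_width: 0.999
gripper_force: 0.0
t 15.0 pos [ 498. -331.  222.] shift mm [ -80.3 -654.   193.4] q6 1.55 tilt [ 0.01  -0.006 -1.   ] turn about tool z: -16.0 or 164.0 ; q6 after [np.float64(1.27), np.float64(1.83)] shift after turn [ 103.4 -650.7  193.4]
t 15.0 pos [ 498. -331.  222.] shift mm [ -80.3 -654.   193.4] q6 1.55 tilt [ 0.01  -0.006 -1.   ] turn about tool z: -76.0 or 104.0 ; q6 after [np.float64(0.22), np.float64(2.87)] shift after turn [ 615.2 -235.8  193.4]
t 15.0 pos [ 498. -331.  222.] shift mm [ -80.3 -654.   193.4] q6 1.55 tilt [ 0.01  -0.006 -1.   ] turn about tool z: 44.0 or -136.0 ; q6 after [np.float64(2.31), np.float64(0.78)] shift after turn [-511.9 -414.9  193.4]
```

```bash
python3 -m handwheel '[0,0,0,-5,-40.9,0,85, 0,0,0,-5,-40.9,0,85, 0,0,0,-5,-40.9,0,85, 0,0,0,-5,-40.9,0,85, 0,0,0,-5,-40.9,0,85, 0,0,0,-5,-40.9,0,85, 0,0,0,-5,-40.9,0,85, 0,0,0,-5,-40.9,0,85, 0,0,0,-5,-40.9,0,85, 0,0,0,-5,-40.9,0,85, 0,0,0,-5,-40.9,0,85, 0,0,0,-5,-40.9,0,85]';python3 -m handwheel '[0,0,0,-5,-40.9,0,75, 0,0,0,-5,-40.9,0,70, 0,0,0,-5,-40.9,0,70, 0,0,0,-5,-40.9,0,70, 0,0,-8,0,0,45,70, 0,0,-8,0,0,45,70, 0,0,0,0,0,0,70]'
python3 - <<'E'
from h import *
cfit([(.705,-.136),(.661,-.004),(.709,.105)])
pick(.6485,.3096,56,.027)
E
```

```text
time_s: 16.2
eef_pos: [0.6078, 0.1536, 0.2161]
orientation: [-0.0, 0.985, -0.174, 0.0]
force: [0.7, -0.9, 0.5]
grip_width: 0.994
gripper_force: 0.0
time_s: 16.9
eef_pos: [0.6407, 0.3108, 0.1173]
orientation: [0.004, 0.999, -0.035, -0.007]
force: [-0.7, -1.2, -1.6]
grip_width: 0.82
gripper_force: 0.0
px {'top': 131, 'scene': 154} x y mm [ 704.6 -136.1] yaw 12.9 cost 0.112
px {'top': 132, 'scene': 192} x y mm [660.7  -2.8] yaw 43.5 cost 0.078
px {'top': 127, 'scene': 222} x y mm [709.3 106.3] yaw 38.2 cost 0.14
t 17.0 pos [645. 312. 127.] shift mm [ 3.3  1.9 99.6] q6 0.83 tilt [-0.    -0.002 -1.   ] turn about tool z: -0.2 or 179.8 ; q6 after [np.float64(0.82), np.float64(0.83)] shift after turn [ 3.3  1.9 99.6]
t 17.0 pos [645. 312. 127.] shift mm [ 3.3  1.9 99.6] q6 0.83 tilt [-0.    -0.002 -1.   ] turn about tool z: -60.2 or 119.8 ; q6 after [np.float64(-0.22), np.float64(1.88)] shift after turn [-0.   3.8 99.6]
t 17.0 pos [645. 312. 127.] shift mm [ 3.3  1.9 99.6] q6 0.83 tilt [-0.    -0.002 -1.   ] turn about tool z: 59.8 or -120.2 ; q6 after [np.float64(1.87), np.float64(-0.21)] shift after turn [ 3.3 -1.9 99.6]
```

```bash
python3 -m handwheel '[0,0,0,3.5,2,30,70, 0,0,0,0,0,35,70, 0,0,0,0,0,25,70, 0,0,0,0,0,9,70, 0,0,0,0,0,0,70, 0,0,0,0,0,0,25, 0,0,0,0,0,0,25, 0,0,0,0,0,0,25, 0,0,0,0,0,0,25, 0,0,0,0,0,0,25]'; python3 -m handwheel '[0,0,0,0,0,-40,25, 0,0,0,0,0,-45,25, 0,0,0,0,0,-45,25, 0,0,0,0,0,-50,25, 0,0,8,0,0,0,25, 0,0,8,0,0,0,25, 0,0,0,0,0,0,25]'
python3 - <<'E'
from h import *
drop(30,-42,.1)
E
```

```text
time_s: 18.0
eef_pos: [0.6501, 0.311, 0.0302]
orientation: [-0.001, 0.999, -0.035, 0.002]
force: [0.2, -1.0, 6.1]
grip_width: 0.444
gripper_force: 60.8
time_s: 18.7
eef_pos: [0.6485, 0.3102, 0.208]
orientation: [-0.001, 0.985, -0.175, 0.0]
force: [-0.3, 0.7, -0.7]
grip_width: 0.446
gripper_force: 60.4
t 18.7 pos [649. 310. 208.] shift mm [ 73.1 737.3 107.1] q6 0.56 tilt [ 0.001  0.001 -1.   ] turn about tool z: -0.1 or 179.9 ; q6 after [np.float64(0.55), np.float64(0.56)] shift after turn [ 71.5 737.5 107.1]
```

```bash
python3 -m handwheel '[0,0,0,4,41,0,25, 0,0,0,4,41,0,25, 0,0,0,4,41,0,25, 0,0,0,4,41,0,25, 0,0,0,4,41,0,25, 0,0,0,4,41,0,25, 0,0,0,4,41,0,25, 0,0,0,4,41,0,25, 0,0,0,4,41,0,25, 0,0,0,4,41,0,25, 0,0,0,4,41,0,25, 0,0,0,4,41,0,25]';python3 -m handwheel '[0,0,0,4,41,0,25, 0,0,0,4,41,0,25, 0,0,0,4,41,0,25, 0,0,0,4,41,0,25, 0,0,0,4,41,0,25, 0,0,0,4,41,0,25, 0,0,0,0,0,40,25, 0,0,0,0,0,40,25, 0,0,0,0,0,0,25]'
python3 - <<'E'
from h import *
drop(30,-42,.1)
E
```

```text
time_s: 19.9
eef_pos: [0.5242, -0.1701, 0.2074]
orientation: [0.0, 0.985, -0.172, 0.0]
force: [1.1, -0.8, -0.6]
grip_width: 0.445
gripper_force: 60.5
time_s: 20.8
eef_pos: [0.4597, -0.4057, 0.1209]
orientation: [-0.003, 0.985, -0.173, -0.005]
force: [-0.2, 0.1, -1.1]
grip_width: 0.444
gripper_force: 60.5
t 20.8 pos [ 460. -406.  121.] shift mm [ 4.4  0.1 20.9] q6 1.69 tilt [-0.01   0.008 -1.   ] turn about tool z: 0.0 or -180.0 ; q6 after [np.float64(1.69), np.float64(1.69)] shift after turn [ 4.4  0.1 20.9]
```

```bash
python3 -m handwheel '[0,0,0,4,0,21,25, 0,0,0,0,0,0,25, 0,0,0,0,0,0,60, 0,0,0,0,0,0,60, 0,0,0,0,0,0,60, 0,0,0,0,0,-35,60, 0,0,0,0,0,-45,70, 0,0,0,0,0,-30,85, 0,0,0,0,0,0,85]'
python3 - <<'E'
from h import *
pick(.7091,.1059,44.5,.027)
cfit([(.705,-.136),(.661,-.004),(.709,.105)])
im=manip.snapshot('scene'); cv2.imwrite('pics/s2.png',im[90:230,190:340,::-1].repeat(4,0).repeat(4,1))
E
```

```text
time_s: 21.7
eef_pos: [0.4687, -0.411, 0.223]
orientation: [0.003, 0.985, -0.174, 0.005]
force: [0.1, 0.1, 0.2]
grip_width: 0.996
gripper_force: 0.0
t 21.7 pos [ 469. -411.  223.] shift mm [  46.9 -568.6  194.4] q6 1.69 tilt [ 0.009 -0.007 -1.   ] turn about tool z: -4.5 or 175.5 ; q6 after [np.float64(1.61), np.float64(1.77)] shift after turn [  91.4 -563.2  194.4]
t 21.7 pos [ 469. -411.  223.] shift mm [  46.9 -568.6  194.4] q6 1.69 tilt [ 0.009 -0.007 -1.   ] turn about tool z: -64.5 or 115.5 ; q6 after [np.float64(0.56), np.float64(2.82)] shift after turn [ 533.4 -202.4  194.4]
t 21.7 pos [ 469. -411.  223.] shift mm [  46.9 -568.6  194.4] q6 1.69 tilt [ 0.009 -0.007 -1.   ] turn about tool z: 55.5 or -124.5 ; q6 after [np.float64(2.66), np.float64(0.72)] shift after turn [-442.  -360.8  194.4]
px {'top': 135, 'scene': 162} x y mm [ 704.5 -136.7] yaw 13.5 cost 0.088
px {'top': 132, 'scene': 192} x y mm [660.9  -2.6] yaw 36.3 cost 0.08
px {'top': 132, 'scene': 229} x y mm [708.9 105.6] yaw 43.5 cost 0.108
```

View pics/s2.png

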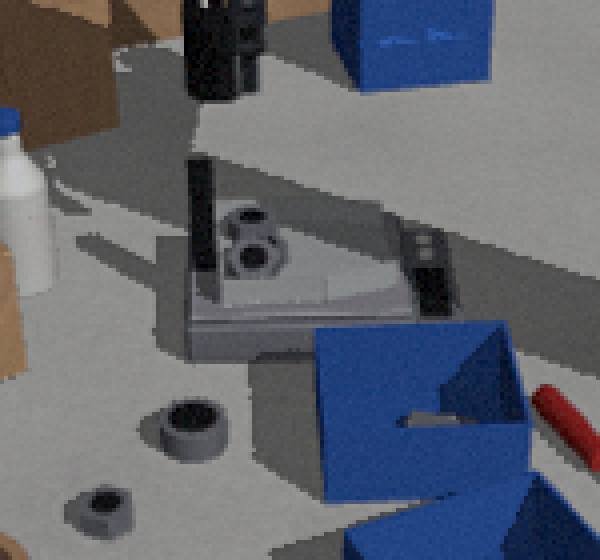

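The pan shows two nuts at crop (252,218) and (255,257); a third may be hidden, so I'll check against predicted pixels once the arm is clear.

```bash
python3 -m handwheel '[0,0,0,3.3,-40.6,0,85, 0,0,0,3.3,-40.6,0,85, 0,0,0,3.3,-40.6,0,85, 0,0,0,3.3,-40.6,0,85, 0,0,0,3.3,-40.6,0,85, 0,0,0,3.3,-40.6,0,85, 0,0,0,3.3,-40.6,0,85, 0,0,0,3.3,-40.6,0,85, 0,0,0,3.3,-40.6,0,85, 0,0,0,3.3,-40.6,0,85, 0,0,0,3.3,-40.6,0,85, 0,0,0,3.3,-40.6,0,85]';python3 -m handwheel '[0,0,0,3.5,-40.6,0,85, 0,0,0,3.5,-40.6,0,85, 0,0,-4.5,0,0,45,85, 0,0,0,0,0,45,85, 0,0,0,0,0,0,85]'
python3 - <<'E'
from h import *
pick(.7091,.1058,44,.027)
for q in((30,0),(30,42),(30,-42)): print(q,((proj('scene',[[*pw(*q),.07]])[0]-[190,90])*4).round(),proj('top',[[*pw(*q),.07]]).round(1))
im=manip.snapshot('top'); cv2.imwrite('pics/t2.png',cv2.resize(im[185:280,355:445,::-1],None,fx=5,fy=5,interpolation=2))
E
```

```text
time_s: 23.05
eef_pos: [0.671, 0.0364, 0.2146]
orientation: [0.0, 0.985, -0.174, -0.001]
force: [0.9, 0.4, 0.4]
grip_width: 0.995
gripper_force: 0.0
time_s: 23.55
eef_pos: [0.7002, 0.1084, 0.1162]
orientation: [0.003, 0.991, -0.135, -0.009]
force: [-2.1, -0.1, -2.5]
grip_width: 0.996
gripper_force: 0.0
t 23.6 pos [700. 108. 116.] shift mm [10.7 -0.6 89. ] q6 0.93 tilt [-0.018 -0.003 -1.   ] turn about tool z: 0.4 or -179.6 ; q6 after [np.float64(0.94), np.float64(0.92)] shift after turn [10.7 -0.7 89. ]
t 23.6 pos [700. 108. 116.] shift mm [10.7 -0.6 89. ] q6 0.93 tilt [-0.018 -0.003 -1.   ] turn about tool z: -59.6 or 120.4 ; q6 after [np.float64(-0.11), np.float64(1.97)] shift after turn [ 5.9  8.9 89. ]
t 23.6 pos [700. 108. 116.] shift mm [10.7 -0.6 89. ] q6 0.93 tilt [-0.018 -0.003 -1.   ] turn about tool z: 60.4 or -119.6 ; q6 after [np.float64(1.98), np.float64(-0.13)] shift after turn [ 4.7 -9.6 89. ]
(30, 0) [258. 238.] [[404.7 220.3]]
(30, 42) [261. 263.] [[392.3 215.5]]
(30, -42) [256. 214.] [[417.2 225. ]]
```

View pics/t2.png

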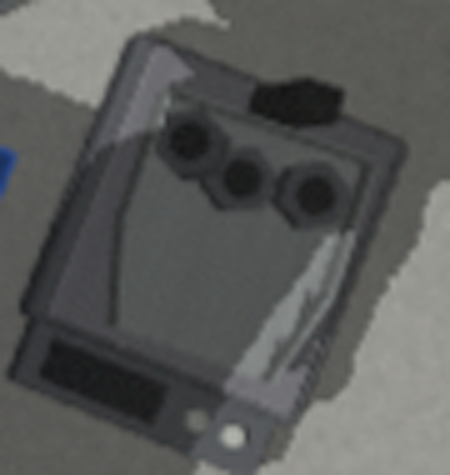

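All three nuts lie flat in a row at the back of the pan, crop (190,143), (243,180) and (317,195).

```bash
python3 -m handwheel '[0,0,0,9,-0.5,30,85, 0,0,0,0,0,30,85, 0,0,0,0,0,15,85, 0,0,0,0,0,0,85]'
python3 - <<'E'
from h import *
plan(.7091,.1058,.027,74)
E
```

```text
time_s: 24.0
eef_pos: [0.7144, 0.1063, 0.0511]
orientation: [0.0, 0.991, -0.136, -0.001]
force: [0.1, -0.2, 0.2]
grip_width: 0.996
gripper_force: 0.0
t 24.0 pos [714. 106.  51.] shift mm [-4.9  1.8 24.1] q6 0.94 tilt [-0.001 -0.001 -1.   ] turn about tool z: 0.4 or -179.6 ; q6 after [np.float64(0.94), np.float64(0.93)] shift after turn [-4.9  1.9 24.1]
```

```bash
python3 -m handwheel '[0,0,0,-5,2,14,85, 0,0,0,0,0,9,85, 0,0,0,0,0,0,85, 0,0,0,0,0,0,25, 0,0,0,0,0,0,25, 0,0,0,0,0,0,25, 0,0,0,0,0,0,25, 0,0,0,0,0,0,25]'; python3 -m handwheel '[0,0,0,0,0,-40,25, 0,0,0,0,0,-45,25, 0,0,0,0,0,-45,25, 0,0,0,0,0,-50,25, 0,0,4,0,0,0,25, 0,0,0,0,0,0,25, 0,0,0,0,0,0,25]'
python3 - <<'E'
from h import *
drop(-23,0,.095)
E
```

```text
time_s: 24.8
eef_pos: [0.7098, 0.1064, 0.0293]
orientation: [-0.0, 0.991, -0.135, 0.001]
force: [-0.4, -0.5, 4.3]
grip_width: 0.445
gripper_force: 60.5
time_s: 25.5
eef_pos: [0.7082, 0.1063, 0.2062]
orientation: [0.0, 0.986, -0.169, -0.002]
force: [-0.4, -0.3, -1.4]
grip_width: 0.444
gripper_force: 60.3
t 25.5 pos [708. 106. 206.] shift mm [-112.   523.   112.2] q6 0.87 tilt [-0.003 -0.    -1.   ] turn about tool z: 0.5 or -179.5 ; q6 after [np.float64(0.87), np.float64(0.86)] shift after turn [-107.   524.   112.2]
```

```bash
python3 -m handwheel '[0,0,0,-8.6,40.2,0,25, 0,0,0,-8.6,40.2,0,25, 0,0,0,-8.6,40.2,0,25, 0,0,0,-8.6,40.2,0,25, 0,0,0,-8.6,40.2,0,25, 0,0,0,-8.6,40.2,0,25, 0,0,0,-8.6,40.2,0,25, 0,0,0,-8.6,40.2,0,25, 0,0,0,-8.6,40.2,0,25, 0,0,0,-8.6,40.2,0,25, 0,0,0,-8.6,40.2,0,25, 0,0,0,-8.6,40.2,0,25]';python3 -m handwheel '[0,0,0,-8.6,40.2,0,25, 0,0,0,0,0,40,25, 0,0,0,0,0,40,25, 0,0,0,0,0,0,25, 0,0,0,0,0,0,25]'
python3 - <<'E'
from h import *
drop(-23,0,.095)
E
```

```text
time_s: 26.7
eef_pos: [0.4484, -0.3146, 0.2063]
orientation: [-0.0, 0.986, -0.169, -0.002]
force: [0.3, -0.7, -0.2]
grip_width: 0.445
gripper_force: 60.3
time_s: 27.2
eef_pos: [0.4282, -0.3488, 0.1276]
orientation: [0.0, 0.986, -0.169, -0.002]
force: [-0.4, 0.1, 1.2]
grip_width: 0.447
gripper_force: 60.4
t 27.2 pos [ 428. -349.  128.] shift mm [ 0.2  0.7 32.6] q6 1.63 tilt [-0.003  0.    -1.   ] turn about tool z: 0.5 or -179.5 ; q6 after [np.float64(1.64), np.float64(1.62)] shift after turn [ 0.3  0.7 32.6]
```

Next nut at (0.6608, -0.0027), yaw about 37.

```bash
python3 -m handwheel '[0,0,0,0,0,32,25, 0,0,0,0,0,0,25, 0,0,0,0,0,0,60, 0,0,0,0,0,0,60, 0,0,0,0,0,0,60, 0,0,0,0,0,-35,60, 0,0,0,0,0,-45,70, 0,0,0,0,0,-30,85, 0,0,0,0,0,0,85, 0,0,0,0,0,0,85]'
python3 - <<'E'
from h import *
cfit([(.705,-.136),(.661,-.003)])
pick(.6608,-.0027,37.5,.027)
E
```

```text
time_s: 28.2
eef_pos: [0.4292, -0.3489, 0.2074]
orientation: [0.0, 0.985, -0.17, 0.001]
force: [0.3, 1.5, -0.8]
grip_width: 0.995
gripper_force: 0.0
px {'top': 135, 'scene': 161} x y mm [ 704.8 -136.6] yaw 15.9 cost 0.084
px {'top': 133, 'scene': 190} x y mm [660.9  -3.1] yaw 38.8 cost 0.074
t 28.3 pos [ 428. -348.  205.] shift mm [ 103.6 -403.5  178.4] q6 1.63 tilt [-0.001  0.001 -1.   ] turn about tool z: 3.0 or -177.0 ; q6 after [np.float64(1.68), np.float64(1.58)] shift after turn [  82.7 -408.3  178.4]
t 28.3 pos [ 428. -348.  205.] shift mm [ 103.6 -403.5  178.4] q6 1.63 tilt [-0.001  0.001 -1.   ] turn about tool z: -57.0 or 123.0 ; q6 after [np.float64(0.63), np.float64(2.63)] shift after turn [ 394.9 -132.5  178.4]
t 28.3 pos [ 428. -348.  205.] shift mm [ 103.6 -403.5  178.4] q6 1.63 tilt [-0.001  0.001 -1.   ] turn about tool z: 63.0 or -117.0 ; q6 after [np.float64(2.73), np.float64(0.53)] shift after turn [-312.2 -275.7  178.4]
```

```bash
python3 -m handwheel '[0,0,0,10.4,-40.4,0,85, 0,0,0,10.4,-40.4,0,85, 0,0,0,10.4,-40.4,0,85, 0,0,0,10.4,-40.4,0,85, 0,0,0,10.4,-40.4,0,85, 0,0,0,10.4,-40.4,0,85, 0,0,0,10.4,-40.4,0,85, 0,0,0,10.4,-40.4,0,85, 0,0,0,10.4,-40.4,0,85, 0,0,0,10.4,-40.4,0,85, 0,0,2.5,0,0,40,85, 0,0,0,0,0,40,85]';python3 -m handwheel '[0,0,0,0,0,40,85, 0,0,0,0,0,0,85, 0,0,0,0,0,0,85]'
python3 - <<'E'
from h import *
plan(.6608,-.0029,.027,67.5)
E
```

```text
time_s: 29.5
eef_pos: [0.6626, -0.0013, 0.1241]
orientation: [-0.0, 0.982, -0.191, 0.0]
force: [1.0, -0.5, -0.5]
grip_width: 0.993
gripper_force: 0.0
time_s: 29.8
eef_pos: [0.6617, -0.0033, 0.0858]
orientation: [0.001, 0.982, -0.191, -0.001]
force: [-0.0, 0.5, 1.3]
grip_width: 0.999
gripper_force: 0.0
t 29.8 pos [662.  -3.  86.] shift mm [-1.  -0.2 58.8] q6 0.95 tilt [-0.002 -0.001 -1.   ] turn about tool z: 0.5 or -179.5 ; q6 after [np.float64(0.96), np.float64(0.95)] shift after turn [-1.  -0.1 58.8]
```

```bash
python3 -m handwheel '[0,0,0,-1,0,30,85, 0,0,0,0,0,20,85, 0,0,0,0,0,8.5,85, 0,0,0,0,0,0,85, 0,0,0,0,0,0,25, 0,0,0,0,0,0,25, 0,0,0,0,0,0,25, 0,0,0,0,0,0,25, 0,0,0,0,0,0,25]'; python3 -m handwheel '[0,0,0,0,0,-40,25, 0,0,0,0,0,-45,25, 0,0,0,0,0,-45,25, 0,0,0,0,0,-50,25, 0,0,-2.5,0,0,0,25, 0,0,0,0,0,0,25, 0,0,0,0,0,0,25]'
python3 - <<'E'
from h import *
drop(-23,43,.1)
E
```

```text
time_s: 30.7
eef_pos: [0.662, -0.0024, 0.0291]
orientation: [-0.0, 0.982, -0.191, 0.001]
force: [-0.2, -0.1, 6.4]
grip_width: 0.45
gripper_force: 60.7
time_s: 31.4
eef_pos: [0.6603, -0.0024, 0.206]
orientation: [0.0, 0.985, -0.17, -0.001]
force: [0.3, -0.0, -1.2]
grip_width: 0.448
gripper_force: 60.3
t 31.4 pos [660.  -2. 206.] shift mm [-101.6  361.8  106.6] q6 1.0 tilt [-0.003  0.    -1.   ] turn about tool z: 0.4 or -179.6 ; q6 after [np.float64(1.0), np.float64(0.99)] shift after turn [-99.2 362.5 106.6]
```

```bash
python3 -m handwheel '[0,0,0,-11.3,40.2,0,25, 0,0,0,-11.3,40.2,0,25, 0,0,0,-11.3,40.2,0,25, 0,0,0,-11.3,40.2,0,25, 0,0,0,-11.3,40.2,0,25, 0,0,0,-11.3,40.2,0,25, 0,0,0,-11.3,40.2,0,25, 0,0,0,-11.3,40.2,0,25, 0,0,0,-11.3,40.2,0,25, 0,0,0,0,0,40,25, 0,0,0,0,0,40,25, 0,0,0,0,0,0,25]'
python3 - <<'E'
from h import *
drop(-23,43,.1)
E
python3 -m handwheel '[0,0,0,0,0,24,25, 0,0,0,0,0,0,25, 0,0,0,0,0,0,25, 0,0,0,0,0,0,60, 0,0,0,0,0,0,60, 0,0,0,0,0,0,60, 0,0,0,0,0,-35,60, 0,0,0,0,0,-45,70, 0,0,0,0,0,-30,85, 0,0,0,0,0,0,85, 0,0,0,0,0,0,85]'
python3 - <<'E'
from h import *
cfit([(.705,-.136)])
pick(.7047,-.1366,14.5,.027)
E
```

```text
time_s: 32.6
eef_pos: [0.4393, -0.3075, 0.1208]
orientation: [-0.002, 0.985, -0.171, -0.007]
force: [-0.4, 0.5, -1.4]
grip_width: 0.447
gripper_force: 60.4
t 32.6 pos [ 439. -307.  121.] shift mm [ 4.1  0.4 20.8] q6 1.55 tilt [-0.013  0.007 -1.   ] turn about tool z: 0.3 or -179.7 ; q6 after [np.float64(1.55), np.float64(1.54)] shift after turn [ 4.1  0.4 20.8]
time_s: 33.7
eef_pos: [0.4444, -0.3094, 0.2143]
orientation: [-0.0, 0.985, -0.17, 0.001]
force: [-0.1, -0.0, -1.4]
grip_width: 0.994
gripper_force: 0.0
px {'top': 134, 'scene': 159} x y mm [ 704.9 -136.8] yaw 13.9 cost 0.087
t 33.8 pos [ 444. -309.  212.] shift mm [ 188.7 -249.8  185.3] q6 1.55 tilt [-0.002  0.001 -1.   ] turn about tool z: 25.9 or -154.1 ; q6 after [np.float64(2.0), np.float64(1.1)] shift after turn [  60.3 -307.2  185.3]
t 33.8 pos [ 444. -309.  212.] shift mm [ 188.7 -249.8  185.3] q6 1.55 tilt [-0.002  0.001 -1.   ] turn about tool z: -34.1 or 145.9 ; q6 after [np.float64(0.95), np.float64(2.14)] shift after turn [ 296.2 -101.3  185.3]
t 33.8 pos [ 444. -309.  212.] shift mm [ 188.7 -249.8  185.3] q6 1.55 tilt [-0.002  0.001 -1.   ] turn about tool z: 85.9 or -94.1 ; q6 after [np.float64(3.05), np.float64(0.05)] shift after turn [-235.9 -205.9  185.3]
```

```bash
python3 -m handwheel '[0,0,0,23.6,-31.2,0,85, 0,0,0,23.6,-31.2,0,85, 0,0,0,23.6,-31.2,0,85, 0,0,0,23.6,-31.2,0,85, 0,0,0,23.6,-31.2,0,85, 0,0,0,23.6,-31.2,0,85, 0,0,0,23.6,-31.2,0,85, 0,0,0,23.6,-31.2,0,85, 0,0,6.5,0,0,30,85, 0,0,6.5,0,0,30,85, 0,0,6.5,0,0,30,85, 0,0,6.4,0,0,30,85]';python3 -m handwheel '[0,0,0,0,0,0,85, 0,0,0,0,0,0,85]'
python3 - <<'E'
from h import *
plan(.7047,-.1366,.027,44.3)
E
```

```text
time_s: 35.0
eef_pos: [0.7047, -0.1372, 0.0904]
orientation: [0.001, 0.922, -0.388, -0.001]
force: [-0.0, -0.6, -0.3]
grip_width: 0.996
gripper_force: 0.0
time_s: 35.2
eef_pos: [0.7051, -0.1377, 0.0929]
orientation: [0.001, 0.923, -0.385, -0.001]
force: [-0.4, 0.7, 0.3]
grip_width: 0.997
gripper_force: 0.0
t 35.2 pos [ 705. -138.   93.] shift mm [-1.  -0.6 65.9] q6 0.76 tilt [-0.002 -0.001 -1.   ] turn about tool z: 0.4 or -179.6 ; q6 after [np.float64(0.76), np.float64(0.75)] shift after turn [-1.  -0.6 65.9]
```

```bash
python3 -m handwheel '[0,0,0,-1,-0.6,30,85, 0,0,0,0,0,25,85, 0,0,0,0,0,10,85, 0,0,0,0,0,0,85, 0,0,0,0,0,0,25, 0,0,0,0,0,0,25, 0,0,0,0,0,0,25, 0,0,0,0,0,0,25, 0,0,0,0,0,0,25]'; python3 -m handwheel '[0,0,0,0,0,-40,25, 0,0,0,0,0,-45,25, 0,0,0,0,0,-45,25, 0,0,0,0,0,-50,25, 0,0,-6.5,0,0,0,25, 0,0,-6.5,0,0,0,25, 0,0,-6.5,0,0,0,25, 0,0,-6.4,0,0,0,25, 0,0,0,0,0,0,25, 0,0,0,0,0,0,25]'
python3 - <<'E'
from h import *
drop(-23,-43,.1)
E
```

```text
time_s: 36.1
eef_pos: [0.7064, -0.1364, 0.0304]
orientation: [-0.0, 0.922, -0.386, 0.002]
force: [0.3, 0.9, 5.7]
grip_width: 0.445
gripper_force: 60.8
time_s: 37.1
eef_pos: [0.7052, -0.1362, 0.2083]
orientation: [-0.0, 0.985, -0.171, -0.0]
force: [0.8, -0.1, -0.8]
grip_width: 0.447
gripper_force: 60.4
t 37.1 pos [ 705. -136.  208.] shift mm [-189.1  337.3  108.4] q6 1.2 tilt [-0.  0. -1.] turn about tool z: 0.3 or -179.7 ; q6 after [np.float64(1.21), np.float64(1.2)] shift after turn [-187.4  338.2  108.4]
```

```bash
python3 -m handwheel '[0,0,0,-18.9,33.7,0,25, 0,0,0,-18.9,33.7,0,25, 0,0,0,-18.9,33.7,0,25, 0,0,0,-18.9,33.7,0,25, 0,0,0,-18.9,33.7,0,25, 0,0,0,-18.9,33.7,0,25, 0,0,0,-18.9,33.7,0,25, 0,0,0,-18.9,33.7,0,25, 0,0,0,-18.9,33.7,0,25, 0,0,0,-18.9,33.7,0,25, 0,0,0,0,0,40,25, 0,0,0,0,0,40,25]'
python3 -m handwheel '[0,0,0,0,0,27,25, 0,0,0,0,0,0,25, 0,0,0,0,0,0,25]'
python3 - <<'E'
from h import *
drop(-23,-43,.1)
E
python3 -m handwheel '[0,0,0,0,0,0,60, 0,0,0,0,0,0,60, 0,0,0,0,0,0,60, 0,0,0,0,0,-35,60, 0,0,0,0,0,-45,70, 0,0,0,0,0,-45,85, 0,0,0,-30,-40,0,85, 0,0,0,-30,-40,0,85, 0,0,0,-30,-40,0,85, 0,0,0,-30,-40,0,85, 0,0,0,0,0,0,85, 0,0,0,0,0,0,85]'
python3 - <<'E'
from h import *
plan(0.4,-.2,.2)
im=manip.snapshot('top')
cv2.imwrite('pics/t3.png',cv2.resize(im[185:285,345:445,::-1],None,fx=6,fy=6,interpolation=2)); cv2.imwrite('pics/s3.png',manip.snapshot('scene')[:,:,::-1])
E
```

```text
time_s: 38.3
eef_pos: [0.4142, -0.3919, 0.1291]
orientation: [0.001, 0.985, -0.172, 0.002]
force: [0.7, 0.3, -0.2]
grip_width: 0.446
gripper_force: 60.4
time_s: 38.6
eef_pos: [0.4147, -0.391, 0.1024]
orientation: [0.0, 0.985, -0.17, 0.0]
force: [0.2, -0.6, -0.4]
grip_width: 0.444
gripper_force: 60.4
t 38.6 pos [ 415. -391.  102.] shift mm [-1.6 -0.6  2.4] q6 1.71 tilt [-0.    -0.001 -1.   ] turn about tool z: 0.4 or -179.6 ; q6 after [np.float64(1.72), np.float64(1.7)] shift after turn [-1.6 -0.6  2.4]
time_s: 39.8
eef_pos: [0.3551, -0.1989, 0.2277]
orientation: [0.0, 0.986, -0.168, 0.001]
force: [0.5, 0.6, -0.6]
grip_width: 0.999
gripper_force: 0.0
t 39.8 pos [ 355. -199.  228.] shift mm [ 42.6 -13.9  27.8] q6 1.35 tilt [ 0.003 -0.001 -1.   ]
```

View pics/t3.png

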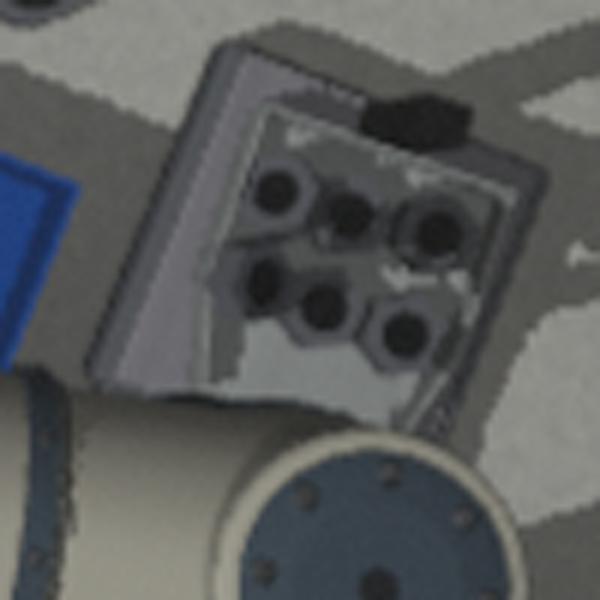

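All six nuts are in the pan. The front-left one, crop (262,285), leans on the side wall but is inside. Next I'll locate the scale plate and the pan more exactly from corners in this picture and plan the post grasp.

```bash
python3 - <<'E'
from h import *
from pan import cal
c=lambda u,v:np.array([345+u/6-.5,185+v/6-.5])
S=[('top',(95,85,46),c(237,50)),('top',(95,-85,46),c(545,168)),('top',(-95,85,46),c(100,383))]
r=cal(S,0); print('scale',np.round(r.x[:2]*1e3,1),np.degrees(r.x[2]).round(1),np.round(r.fun,1))
P=[('top',(70,69,28),c(264,106)),('top',(70,-69,28),c(521,196)),('top',(81,0,100),c(430,118))]
r=cal(P,.046); print('pan',np.round(r.x[:2]*1e3,1),np.degrees(r.x[2]).round(1),np.round(r.fun,1))
for q in((.4486,-.357,-20),(.4486,-.357,-21.5)):
    PN=np.array([q[0],q[1],np.radians(q[2])]); print(q,[((proj('top',[[*pw(x,y,PN),.046+z/1e3]])[0]-[345,185]+.5)*6).round() for x,y,z in((70,69,28),(70,-69,28),(81,0,100),(-85,50,4))])
plan(.5247,-.3847,.131,-20.5)
E
```

```text
scale [ 445.8 -353.9] -21.4 [ 0.4  0.1 -1.8  0.6  1.4 -0.7]
pan [ 445.9 -358.1] -18.0 [-0.3  0.  -1.5 -0.7  1.7  0.6]
(0.4486, -0.357, -20) [array([266.,  98.]), array([513., 193.]), array([443., 118.]), array([187., 385.])]
(0.4486, -0.357, -21.5) [array([271.,  96.]), array([515., 197.]), array([447., 120.]), array([184., 382.])]
t 39.9 pos [ 355. -200.  227.] shift mm [221.2 117.2  96.2] q6 1.35 tilt [ 0.001 -0.    -1.   ] turn about tool z: -89.1 or 90.9 ; q6 after [np.float64(-0.2), np.float64(2.91)] shift after turn [-113.6  223.1   96.2]
```

```bash
python3 -m handwheel '[0,0,8.3,0,0,0,60, 0,0,8.3,0,0,0,60, 0,0,8.3,0,0,0,60, 0,0,8.3,0,0,0,60, 0,0,8.3,0,0,0,60, 0,0,8.3,0,0,0,60, 0,0,8.3,0,0,0,60, 0,0,8.3,0,0,0,60, 0,0,8.3,0,0,0,60, 0,0,8.3,0,0,0,60, 0,0,7.9,0,0,0,60, 0,0,0,0,0,0,60]'; python3 -m handwheel '[0,0,0,16,-32,0,60, 0,0,0,16,-32,0,60, 0,0,0,16,-32,0,60, 0,0,0,16,-32,0,60, 0,0,0,16,-32,0,60, 0,0,0,17,-32,0,60, 0,0,0,17,-31,0,60, 0,0,0,0,0,20,60, 0,0,0,0,0,20,60, 0,0,0,0,0,0,60, 0,0,0,0,0,0,60]'
python3 - <<'E'
from h import *
plan(.5247,-.3847,.131,-20.5)
im=manip.snapshot('scene')
cv2.imwrite('pics/s4.png',cv2.resize(im[80:200,190:320,::-1],None,fx=5,fy=5,interpolation=2))
E
```

```text
time_s: 41.1
eef_pos: [0.3551, -0.2008, 0.2262]
orientation: [-0.0, -0.569, 0.822, 0.0]
force: [-1.1, 0.5, -0.4]
grip_width: 0.701
gripper_force: 0.0
time_s: 42.2
eef_pos: [0.5237, -0.3853, 0.1864]
orientation: [-0.001, -0.571, 0.821, 0.0]
force: [0.1, -1.0, 0.7]
grip_width: 0.706
gripper_force: 0.0
t 42.2 pos [ 524. -385.  186.] shift mm [-0.9 -0.8 55.4] q6 0.04 tilt [-0.001 -0.    -1.   ] turn about tool z: 0.1 or -179.9 ; q6 after [np.float64(0.04), np.float64(0.04)] shift after turn [-0.9 -0.8 55.4]
```

View pics/s4.png

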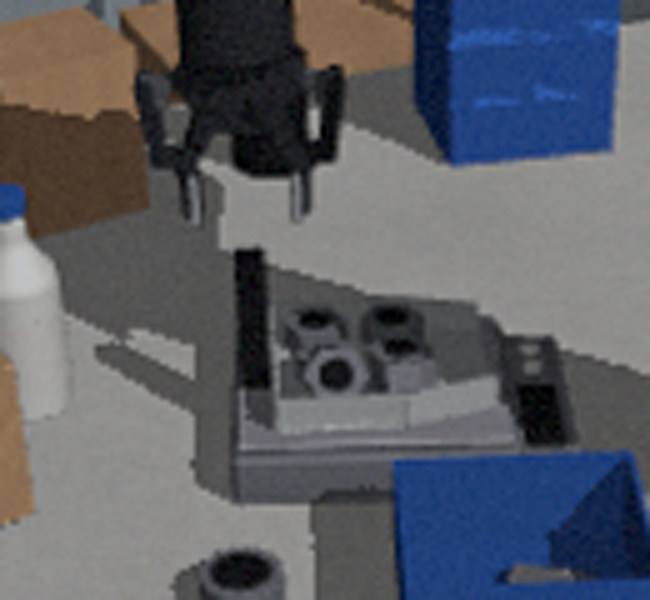

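The fingers, at crop x 193 and 301, straddle the post top at about (250,250), and the nuts are still in the pan. Descending and gripping.

```bash
python3 -m handwheel '[0,0,0,-0.5,-0.5,25,60, 0,0,0,0,0,20,60, 0,0,0,0,0,10,60, 0,0,0,0,0,0,60, 0,0,0,0,0,0,5, 0,0,0,0,0,0,5, 0,0,0,0,0,0,5, 0,0,0,0,0,0,5, 0,0,0,0,0,0,5, 0,0,0,0,0,0,5, 0,0,0,0,0,0,5, 0,0,0,0,0,0,5]'
python3 - <<'E'
from h import *
s=manip.observe(); print(s['eef_pos'],s['orientation'],s['force'],s['moment']); np.save('grasp.npy',np.r_[s['eef_pos'],s['orientation']])
E
```

```text
time_s: 43.45
eef_pos: [0.525, -0.3845, 0.1331]
orientation: [0.0, -0.57, 0.821, -0.001]
force: [-1.7, 1.8, 5.1]
grip_width: 0.248
gripper_force: 60.2
[ 0.52504651 -0.38452767  0.13313615] [ 3.02614526e-04 -5.70468869e-01  8.21318377e-01 -1.14033350e-03] [-1.68041807  1.7929877   5.05013348] [0.38930572 0.55835558 0.00302346]
```

```bash
python3 -m handwheel '[0,0,0,0,0,-4,5, 0,0,0,0,0,-8,5, 0,0,0,0,0,-14,5, 0,0,0,0,0,-20,5, 0,0,0,0,0,-25,5, 0,0,0,0,0,-25,5, 0,0,0,0,0,-22,5, 0,0,0,0,0,-16,5, 0,0,0,0,0,-10,5, 0,0,0,0,0,-5,5, 0,0,0,0,0,0,5, 0,0,0,0,0,0,5]'
python3 - <<'E'
from h import *
s=manip.observe(); print(s['force'],s['moment'],s['orientation'],s['grip_width'])
manip.snapshot('scene'); 
for d in manip.masks_of('scene','nut1')[:9]: print(round(d['score'],2),np.round(d['box'],0))
for d in manip.masks_of('scene','pan')[:2]: print('pan',round(d['score'],2),np.round(d['box'],0))
plan(.6885,.1228,.28,10)
E
```

```text
time_s: 44.65
eef_pos: [0.5245, -0.3838, 0.2793]
orientation: [-0.0, -0.57, 0.821, 0.001]
force: [-0.6, 0.1, -5.4]
grip_width: 0.251
gripper_force: 59.0
[-0.58169618  0.06633794 -5.38629911] [-0.05089138 -0.21915251  0.03260506] [-2.67702846e-04 -5.70366367e-01  8.21389807e-01  9.59635517e-04] 0.25090259549460553
0.53 [269. 114.  17.   9.]
0.52 [255. 108.  12.   7.]
0.52 [256. 117.  16.  12.]
0.45 [383. 279.  25.  20.]
0.36 [270. 161.  70.  38.]
t 44.8 pos [ 524. -384.  279.] shift mm [-5.321e+02  2.330e+01 -3.000e-01] q6 0.04 tilt [-0.002  0.001 -1.   ] turn about tool z: -30.4 or 149.6 ; q6 after [np.float64(-0.5), np.float64(0.57)] shift after turn [-4.705e+02 -2.496e+02 -3.000e-01]
```

```bash
python3 -m handwheel '[0,0,0,-5,0,0,5, 0,0,0,-12,1,0,5, 0,0,0,-20,1,0,5, 0,0,0,-28,1,0,5, 0,0,0,-30,1.3,0,5, 0,0,0,-30,1.3,0,5, 0,0,0,-30,1.3,0,5, 0,0,0,-30,1.3,0,5, 0,0,0,-30,1.3,0,5, 0,0,0,-30,1.3,0,5, 0,0,0,-30,1.3,0,5, 0,0,0,-30,1.3,0,5]'; python3 -m handwheel '[0,0,0,-30,1.3,0,5, 0,0,0,-30,1.3,0,5, 0,0,0,-30,1.3,0,5, 0,0,0,-30,1.3,0,5, 0,0,0,-28,1,0,5, 0,0,0,-25,1,0,5, 0,0,0,-20,1,0,5, 0,0,0,-15,1,0,5, 0,0,0,-10,0,0,5, 0,0,0,-7,0,0,5, 0,0,0,0,0,0,5]'; python3 -m handwheel '[0,0,-1.4,0,0,0,5, 0,0,-3,0,0,0,5, 0,0,-3,0,0,0,5, 0,0,-3,0,0,0,5, 0,0,-3,0,0,0,5, 0,0,-3,0,0,0,5, 0,0,-3,0,0,0,5, 0,0,-3,0,0,0,5, 0,0,-3,0,0,0,5, 0,0,-3,0,0,0,5, 0,0,-2,0,0,0,5, 0,0,0,0,0,0,5]'
python3 - <<'E'
from h import *
s=manip.observe(); print(s['force'],s['moment'])
plan(.6885,.1228,.185,10)
for n in('top','scene'):
  manip.snapshot(n)
  for d in manip.masks_of(n,'nut1')[:8]: print(n,round(d['score'],2),np.round(d['box'],0))
for d in manip.masks_of('top','bin_a')[:3]: print('bin',np.round(d['box']))
print('exp pan px',proj('top',[[.6,.108,.2]]),proj('scene',[[.6,.108,.2]]))
E
```

```text
time_s: 46.0
eef_pos: [0.6187, -0.0914, 0.2807]
orientation: [0.0, -0.571, 0.821, -0.0]
force: [0.2, -0.6, -3.9]
grip_width: 0.249
gripper_force: 58.9
time_s: 47.1
eef_pos: [0.6887, 0.1209, 0.2802]
orientation: [-0.0, -0.571, 0.821, 0.0]
force: [0.1, -0.4, -3.6]
grip_width: 0.246
gripper_force: 58.9
time_s: 48.3
eef_pos: [0.6886, 0.1194, 0.2809]
orientation: [-0.0, 0.766, -0.643, 0.0]
force: [-0.0, 0.2, -4.9]
grip_width: 0.247
gripper_force: 59.1
[-0.03457452  0.20655002 -4.8624102 ] [ 0.04276677 -0.31693905  0.03075932]
t 48.3 pos [689. 119. 281.] shift mm [-3.3 -0.5 95.9] q6 -0.22 tilt [ 0.  0. -1.] turn about tool z: -0.0 or 180.0 ; q6 after [np.float64(-0.22), np.float64(-0.22)] shift after turn [-3.3 -0.5 95.9]
top 0.73 [270. 175.  17.  16.]
top 0.72 [238. 179.  19.  14.]
top 0.64 [266. 155.  14.  17.]
top 0.55 [236. 163.  10.  12.]
top 0.51 [253. 180.  14.  13.]
top 0.45 [254. 163.  14.  15.]
scene 0.82 [280. 212.  17.  20.]
scene 0.78 [275. 193.  18.  12.]
scene 0.74 [294. 206.  24.  12.]
scene 0.57 [271. 208.  13.  20.]
scene 0.44 [286. 199.  16.  10.]
bin [260. 213.  46.  52.]
bin [170. 251.  32.  44.]
bin [239. 180.  17.  16.]
exp pan px [[252.53500388 173.73853303]] [[282.21669064 205.05289508]]
```

```bash
python3 -m handwheel '[0,0,0,-1,0,8,5, 0,0,0,-1,0,18,5, 0,0,0,-1,0,24,5, 0,0,0,0,0,22,5, 0,0,0,0,0,14,5, 0,0,0,0,0,6,5, 0,0,0,0,0,0,5, 0,0,0,0,0,0,5]'; python3 -m handwheel '[4,0,0,0,6,-11.4,5, 4,0,0,0,6,-11.4,5, 4,0,0,0,6,-11.4,5, 4,0,0,0,6,-11.4,5, 4,0,0,0,6,-11.4,5, 4,0,0,0,6,-11.4,5, 4,0,0,0,6,-11.4,5, 4,0,0,0,6,-11.4,5, 4,0,0,0,6,-11.4,5, 4,0,0,0,6,-11.4,5, 4,0,0,0,6,-11.4,5, 4,0,0,0,6,-11.4,5]'; python3 -m handwheel '[0,0,0,0,0,0,5, 0,0,0,0,0,0,5, 0,0,0,0,0,0,5, 4,0,0,0,6,-11.4,5, 4,0,0,0,6,-11.4,5, 4,0,0,0,6,-11.4,5, 0,0,0,0,0,0,5, 0,0,0,0,0,0,5, 0,0,0,0,0,0,5, 0,0,0,0,0,0,5]'
python3 - <<'E'
from h import *
s=manip.observe(); print(s['force'],s['moment'],s['q'].round(2))
for n in('top','scene'):
  im=manip.snapshot(n); cv2.imwrite(f'pics/p_{n}.png',im[:,:,::-1])
  for d in manip.masks_of(n,'nut1')[:8]: print(n,round(d['score'],2),np.round(d['box'],0))
a=cv2.imread('pics/p_top.png')[130:260,200:330]; b=cv2.imread('pics/p_scene.png')[130:290,220:380]
cv2.imwrite('pics/p1.png',np.hstack([cv2.resize(a,(400,400),interpolation=2),cv2.resize(b,(400,400),interpolation=2)]))
E
```

```text
time_s: 49.35
eef_pos: [0.6885, 0.1234, 0.1894]
orientation: [-0.001, 0.766, -0.643, 0.001]
force: [0.3, 0.5, -2.9]
grip_width: 0.249
gripper_force: 59.0
time_s: 50.55
eef_pos: [0.5875, 0.0985, 0.2916]
orientation: [-0.3, 0.701, -0.593, 0.259]
force: [2.6, -2.9, 0.3]
grip_width: 0.247
gripper_force: 59.5
time_s: 51.55
eef_pos: [0.5624, 0.1019, 0.3332]
orientation: [-0.331, 0.676, -0.583, 0.304]
force: [-0.7, 0.4, -2.3]
grip_width: 0.245
gripper_force: 59.6
[-0.69718417  0.41545222 -2.26733718] [-0.34776901  3.0297391   0.08043905] [ 0.2  -0.22 -0.87  1.64 -0.07 -1.66]
top 0.6 [275. 221.   8.  10.]
top 0.48 [272. 203.  10.   6.]
scene 0.69 [316. 238.  16.  16.]
scene 0.63 [322. 244.  15.  12.]
scene 0.6 [312. 228.  18.   9.]
scene 0.56 [299. 238.  11.  15.]
```

View pics/p1.png

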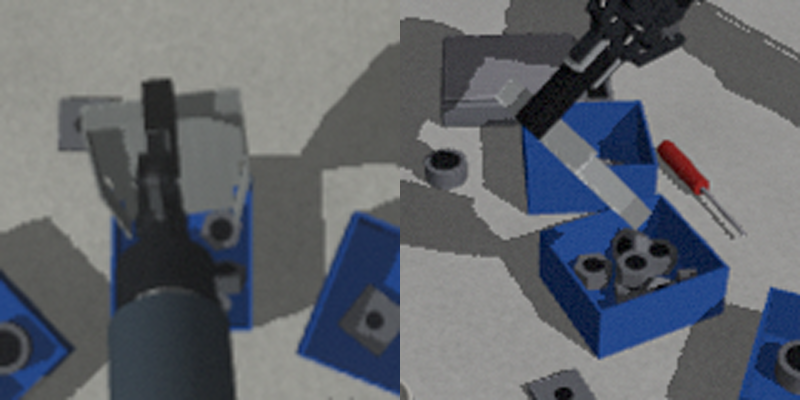

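The nuts are heaped in the middle bin and the pan is tipped over it. Next I work out the turn that levels the pan again.

```bash
cat >> h.py <<'E'
def level(yaw):
    """rotation vector (deg, tool axes) to tool down with tool y at world angle yaw"""
    s=manip.observe(); Rm=R.from_quat(s['orientation'][[1,2,3,0]]); a=np.radians(yaw)
    y=np.array([np.cos(a),np.sin(a),0]); z=np.array([0,0,-1.]); T=R.from_matrix(np.c_[np.cross(y,z),y,z])
    print('level rotvec deg',np.degrees((Rm.inv()*T).as_rotvec()).round(2),'pos',s['eef_pos'].round(4),'q',s['q'].round(2))
E
python3 - <<'E'
from h import *
level(190)
E
```

```text
level rotvec deg [-53.36  -2.47  -1.45] pos [0.562  0.1018 0.333 ] q [ 0.2  -0.23 -0.87  1.64 -0.07 -1.66]
```

```bash
python3 -m handwheel '[-1,0,0,0,0,0,5, -1.5,-0.1,0,0,0,0,5, -2,-0.1,0,0,0,0,5, -3,-0.2,-0.1,0,0,0,5, -4,-0.2,-0.1,0,0,0,5, -4,-0.2,-0.1,0,0,0,5, -4,-0.2,-0.1,0,0,0,5, -4,-0.2,-0.1,0,0,0,5, -4,-0.2,-0.1,0,0,0,5, -4,-0.2,-0.1,0,0,0,5, -4,-0.2,-0.1,0,0,0,5, -4,-0.2,-0.1,0,0,0,5]'; python3 -m handwheel '[-4,-0.2,-0.1,0,0,0,5, -4,-0.2,-0.1,0,0,0,5, -4,-0.2,-0.1,0,0,0,5, -2,-0.2,-0.1,0,0,0,5, -1,0,0,0,0,0,5, -1,0,0,0,0,0,5, 0,0,0,0,0,0,5, 0,0,0,0,0,0,5]'
python3 - <<'E'
from h import *
level(190)
s=manip.observe(); print(s['force'],s['moment'])
for n in('top','scene'):
  im=manip.snapshot(n); cv2.imwrite(f'pics/p_{n}.png',im[:,:,::-1])
  for d in manip.masks_of(n,'nut1')[:9]: print(n,round(d['score'],2),np.round(d['box'],0))
E
```

```text
time_s: 52.95
eef_pos: [0.5633, 0.1019, 0.3362]
orientation: [-0.094, 0.757, -0.641, 0.083]
force: [-0.0, -0.1, -2.4]
grip_width: 0.246
gripper_force: 59.5
time_s: 53.75
eef_pos: [0.5633, 0.1012, 0.3363]
orientation: [0.007, 0.766, -0.643, -0.01]
force: [-0.1, 0.7, -1.9]
grip_width: 0.246
gripper_force: 59.6
level rotvec deg [ 1.36  0.37 -0.06] pos [0.5633 0.1012 0.3363] q [ 0.44  0.31  0.41 -0.01 -1.69 -0.27]
[-0.06125223  0.67264629 -1.91153221] [ 0.06801034 -0.1926564   0.00930749]
scene 0.61 [323. 247.  16.  11.]
scene 0.58 [299. 237.  16.  12.]
scene 0.45 [314. 237.  15.  20.]
```

```bash
python3 -m handwheel '[1.3,0.4,0,0,0,0,5, 0,0,6,0,0,0,5, 0,0,8,0,0,0,5, 0,0,8,0,0,0,5, 0,0,8.4,0,0,0,5, 0,0,0,0,0,0,5, 0,0,0,0,0,0,5]'
python3 - <<'E'
from h import *
level(159.6)
plan(.5250,-.3845,.16)
E
```

```text
time_s: 54.65
eef_pos: [0.5632, 0.101, 0.3363]
orientation: [-0.001, -0.572, 0.82, 0.0]
force: [0.0, -0.3, -2.2]
grip_width: 0.249
gripper_force: 59.6
level rotvec deg [ 0.06 -0.08  0.16] pos [0.5632 0.101  0.3363] q [ 0.45  0.3   0.38  0.   -1.66 -0.8 ]
t 54.6 pos [563. 101. 336.] shift mm [ 468.5 -132.3  176.8] q6 -0.8 tilt [-0.001 -0.001 -1.   ]
```

```bash
python3 -m handwheel '[0,0,0,39,-11,0,5, 0,0,0,39,-11,0,5, 0,0,0,39,-11,0,5, 0,0,0,39,-11,0,5, 0,0,0,39,-11,0,5, 0,0,0,39,-11,0,5, 0,0,0,39,-11,0,5, 0,0,0,39,-11,0,5, 0,0,0,39,-11,0,5, 0,0,0,39,-11,0,5, 0,0,0,39,-11,0,5, 0,0,0,39,-11,0,5]'; python3 -m handwheel '[0,0,0,0,0,30,5, 0,0,0,0,0,40,5, 0,0,0,0,0,30,5, 0,0,0,0,0,20,5, 0,0,0,0,0,10,5, 0,0,0,0,0,0,5, 0,0,0,0,0,0,5]'
python3 - <<'E'
from h import *
level(159.6)
plan(.5250,-.3845,.1345)
s=manip.observe(); print(s['force'],s['moment'])
im=manip.snapshot('top'); im2=manip.snapshot('scene')
for n in('top','scene'):
  for d in manip.masks_of(n,'nut1')[:9]: print(n,round(d['score'],2),np.round(d['box'],0))
a=im[180:290,220:430]; b=im2[100:270,220:420]
cv2.imwrite('pics/r1.png',np.vstack([cv2.resize(a,(560,294),interpolation=2),cv2.resize(b,(353,300),interpolation=2)[:,:].copy() if 0 else cv2.copyMakeBorder(cv2.resize(b,(353,300),interpolation=2),0,0,0,207,0)])[:,:,::-1])
E
```

```text
time_s: 55.85
eef_pos: [0.523, -0.3851, 0.3368]
orientation: [-0.001, -0.572, 0.82, -0.0]
force: [0.8, 0.1, -0.1]
grip_width: 0.248
gripper_force: 59.6
time_s: 56.55
eef_pos: [0.5237, -0.3841, 0.208]
orientation: [-0.001, -0.571, 0.821, -0.001]
force: [-0.6, -0.6, -1.5]
grip_width: 0.244
gripper_force: 59.7
level rotvec deg [-0.04 -0.13  0.  ] pos [ 0.5237 -0.3841  0.208 ] q [-0.39  0.47  0.31  0.   -1.41  0.04]
t 56.5 pos [ 524. -384.  208.] shift mm [-0.2 -1.3 73.5] q6 0.04 tilt [-0.    -0.002 -1.   ] 
[-0.58145624 -0.55298695 -1.45607563] [-0.02082952 -0.10362167 -0.0020571 ]
top 0.72 [262. 217.  14.  12.]
top 0.69 [271. 205.  17.  11.]
top 0.58 [247. 215.   9.  12.]
top 0.57 [273. 223.  10.  13.]
top 0.39 [247. 225.  17.  10.]
scene 0.69 [300. 237.  12.  14.]
scene 0.63 [323. 234.   9.  13.]
scene 0.58 [322. 246.  13.  10.]
scene 0.56 [315. 237.  17.  17.]
```

View pics/r1.png

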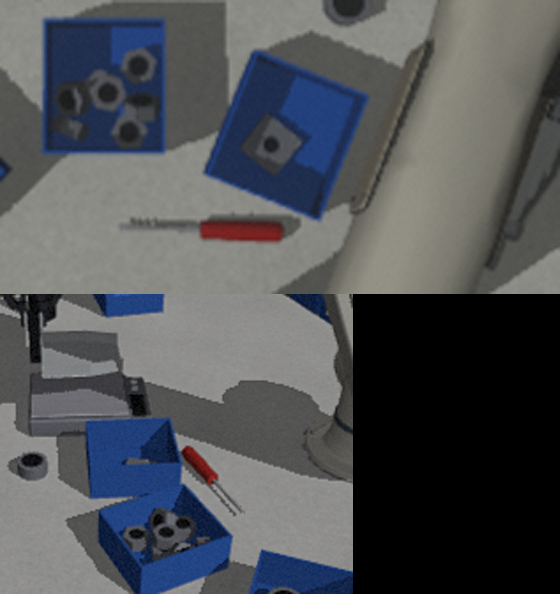

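The bin holds the heap of nuts, with none beside it, and the empty pan hangs level above the scale. Setting it down.

```bash
python3 -m handwheel '[0,0,0,0,-1.3,25,5, 0,0,0,0,0,25,5, 0,0,0,0,0,14,5, 0,0,0,0,0,5,5, 0,0,0,0,0,2,5, 0,0,0,0,0,0,5, 0,0,0,0,0,0,5]'
python3 - <<'E'
from h import *
plan(.5250,-.3845,.1331); s=manip.observe(); print(s['force'],s['moment'])
E
```

```text
time_s: 57.45
eef_pos: [0.5249, -0.3846, 0.137]
orientation: [-0.001, -0.57, 0.821, -0.001]
force: [-0.3, 0.5, -2.5]
grip_width: 0.252
gripper_force: 59.7
t 57.5 pos [ 525. -385.  137.] shift mm [-0.1 -0.1  3.9] q6 0.03 tilt [ 0.    -0.002 -1.   ] 
[-0.33378308  0.52874206 -2.45318162] [-0.06815756 -0.14471599 -0.0313881 ]
```

```bash
python3 -m handwheel '[0,0,0,0,0,1.5,5, 0,0,0,0,0,1.5,5, 0,0,0,0,0,0.5,5, 0,0,0,0,0,0,5, 0,0,0,0,0,0,5]'
python3 -m handwheel '[0,0,0,0,0,0,20, 0,0,0,0,0,0,30, 0,0,0,0,0,0,60, 0,0,0,0,0,0,60, 0,0,0,0,0,0,60, 0,0,0,0,0,-15,60, 0,0,0,0,0,-30,60, 0,0,0,0,0,-40,60, 0,0,0,0,0,-40,60, 0,0,0,0,0,0,60]'
python3 -m handwheel '[0,0,0,-15,35,0,60, 0,0,0,-30,35,0,60, 0,0,0,-35,35,0,60, 0,0,0,-35,35,0,60, 0,0,0,-35,35,0,60, 0,0,0,-35,35,0,60, 0,0,0,-35,30,0,60, 0,0,0,-35,30,0,60, 0,0,0,-35,20,0,60, 0,0,0,-35,0,0,60, 0,0,0,0,0,0,60, 0,0,0,0,0,0,60]'
python3 - <<'E'
from h import *
plan(.525,-.3845,.2)
im=manip.snapshot('top'); im2=manip.snapshot('scene')
for n in('top','scene'):
  for d in manip.masks_of(n,'nut1')[:9]: print(n,round(d['score'],2),np.round(d['box'],0))
  for k in('pan','collar_loose','plate_loose'):
    for d in manip.masks_of(n,k)[:1]: print(n,k,round(d['score'],2),np.round(d['box'],0))
np.save('t.npy',im)
cv2.imwrite('pics/z1.png',np.hstack([cv2.resize(im[180:285,345:450],(400,400),interpolation=2),cv2.resize(im[185:245,228:288],(400,400),interpolation=2)])[:,:,::-1])
cv2.imwrite('pics/z2.png',im2[:,:,::-1])
E
```

```text
time_s: 57.95
eef_pos: [0.5246, -0.3844, 0.1332]
orientation: [-0.001, -0.57, 0.821, -0.001]
force: [-0.5, 2.1, 4.5]
grip_width: 0.248
gripper_force: 60.7
time_s: 58.95
eef_pos: [0.5261, -0.3859, 0.2643]
orientation: [0.001, -0.57, 0.821, -0.006]
force: [0.7, -0.2, 0.5]
grip_width: 0.705
gripper_force: 0.0
time_s: 60.15
eef_pos: [0.3663, 0.0223, 0.2568]
orientation: [-0.001, -0.571, 0.821, 0.0]
force: [0.9, 0.0, 0.3]
grip_width: 0.699
gripper_force: 0.0
t 60.1 pos [366.  22. 257.] shift mm [ 326.1 -290.3   57. ] q6 -0.85 tilt [-0.002 -0.001 -1.   ] 
top 0.72 [247. 216.  11.  11.]
top 0.71 [262. 217.  12.  11.]
top 0.64 [246. 226.  14.   6.]
top 0.53 [273. 220.  12.   9.]
top 0.42 [266. 230.  14.  16.]
top 0.2 [202. 241.  19.  21.]
top pan 0.8 [402. 231.  58.  59.]
top collar_loose 0.69 [352. 182.  19.  15.]
top plate_loose 0.48 [271. 204.  16.  13.]
scene 0.7 [298. 238.  14.  16.]
scene 0.67 [317. 236.  16.  18.]
scene 0.48 [325. 234.  13.  13.]
scene 0.47 [314. 228.  14.  12.]
scene 0.44 [323. 243.  12.  10.]
scene pan 0.91 [264. 147.  54.  38.]
scene collar_loose 0.59 [238. 196.  18.  17.]
scene plate_loose 0.64 [285. 289.  26.  23.]
```

View pics/z1.png

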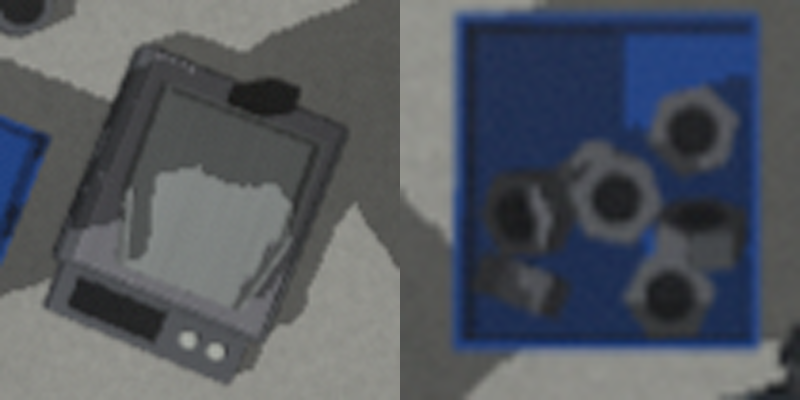

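The pan is empty and back on the scale. The bin shows six nuts, with a seventh under the middle one at (595,160). I'll difference this against the first pictures to rule out a stray nut and check the pan's pose.

```bash
python3 - <<'E'
from h import *
for n,z in(('top','t'),('scene','z2')):
    a=cv2.imread(f'pics/{n}0.png').astype(int); b=(np.load('t.npy')[:,:,::-1] if n=='top' else cv2.imread('pics/z2.png')).astype(int)
    d=cv2.morphologyEx(((a-b).mean(2)>40).astype(np.uint8),cv2.MORPH_OPEN,np.ones((3,3),np.uint8))
    k,l,st,c=cv2.connectedComponentsWithStats(d); print(n,'darker now:',[(c[i].round().tolist(),int(st[i,4])) for i in range(1,k) if st[i,4]>15])
    im=cv2.GaussianBlur(b.astype(np.uint8),(3,3),.6).mean(2); u=proj(n,[[*pw(81,0),.1]])[0].astype(int); m=(im<48).astype(np.uint8); w=np.zeros_like(m); w[u[1]-20:u[1]+18,u[0]-14:u[0]+14]=1
    k,l,st,c=cv2.connectedComponentsWithStats(m*w); i=1+np.argmax(st[1:,4]); print('post now',st[i],c[i].round(1))
E
```

```text
top darker now: [([483.0, 236.0], 7064), ([271.0, 204.0], 18), ([407.0, 219.0], 601), ([272.0, 217.0], 18), ([378.0, 219.0], 18), ([377.0, 226.0], 22), ([288.0, 237.0], 32), ([284.0, 283.0], 1026), ([198.0, 290.0], 289), ([253.0, 346.0], 1979), ([398.0, 323.0], 535), ([369.0, 318.0], 16), ([476.0, 338.0], 28), ([190.0, 346.0], 37), ([217.0, 396.0], 209)]
post now [405 201  18  10 139] [414.  205.3]
scene darker now: [([354.0, 83.0], 4152), ([541.0, 57.0], 757), ([285.0, 87.0], 28), ([247.0, 138.0], 2185), ([415.0, 129.0], 70), ([181.0, 136.0], 100), ([453.0, 164.0], 1135), ([342.0, 152.0], 111), ([423.0, 150.0], 17), ([488.0, 173.0], 16), ([443.0, 187.0], 185), ([309.0, 227.0], 30), ([314.0, 235.0], 27), ([297.0, 235.0], 27)]
post now [237 130   7  28 186] [239.9 143.9]
```

```bash
python3 -c "
from workcell import manip
print(manip.job_done())"
```

```text
the job is handed in; nothing more can be done
None
```

I handed the job in at about 60 s: all six nuts were gathered and let go in the pan on the scale, then tipped into the nuts' bin, and the empty pan was set back where it stood, within about 4 mm of the scale's centre; the last pictures show no stray nut, though only six of the seven nuts in the bin are clearly visible.

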